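Pack out tube pieces in a welding jig and close the clamp plate

ROBOT

A 6-joint arm with a two-finger parallel gripper is mounted at the origin on the work surface. World frame = base frame: x ahead of the robot, y to its left, z up, the work surface at z = 0. Lengths are in m, angles in rad, forces in N, time in s.
With the tool pointing down it reaches from about 0.375 to 0.75 m from the base axis. Payload 9 kg.
Tool frame: the origin (TCP) lies midway between the tips of the shut fingers; the grasp point (between the pads) lies 19 mm behind it; z points along the fingers, y is the line along which they close (so a half turn about z gives the same grasp; the last joint's range is limited). The gripper opens to 85 mm and grips with 20 to 120 N. Pads are 22 mm wide; open, the fingers measure 114 mm over their backs; the gripper's body (76 mm by 85 mm) begins 54 mm behind the grasp point. The pads swing forward as they close: fully open they stand 13 mm farther back than shut.
Start: joints at [-1.409, 0.104, 0.097, 1.564, 0, 1.353], TCP at [0.222, -0.557, 0.231] pointing down, gripper open.
Joint ranges: [-2.99, 2.99], [-0.84, 1.86], [-1.1, 1.16], [-1.84, 2.11], [-1.51, 1.56], [-3.14, 3.14]. Speed limits (rad/s): [2.22, 2.22, 2.57, 3.14, 3.14, 3.14].

INTERFACE

Orientations are given as a rotation vector (axis times angle).
In Python, from rig import robot gives the robot as it stands.
- The arm moves only by the tool send_rows, never from a script. Its argument "rows" is a list that holds one entry, the list of rows, each a list of 6 numbers: the shift along the world's x, y, z in m, then the turn, a rotation vector about the world's x, y, z in degrees. In form: [[[dx, dy, dz, ax, ay, az], ...]]. A call has exactly 5 rows; each row is the pose to reach, as a shift and turn from the pose commanded when the call began; what a row does not reach only later rows make up. A row lasts 1/8 s, in which the tool goes at most 62.5 mm and 10.7 degrees, less where a joint would pass 70% of its speed; a pose out of reach is approached as far as the arm can. A call with a gripper value outside its range is refused whole. "hand" is the finger opening in m, from 0 to 0.0854, set as the call begins (left out, the last holds). The fingers move at their own pace and stop on an object; the grip force is fixed at half the most. Time passes only in rows, so rows that repeat a pose let the fingers close, or fill a call up. It gives the time, the measured TCP pose, the force, the opening and the grip force at its end, in the units of the state.
- robot.observe(): the state, without advancing time (a new reading comes with each control period).
- robot.get_image(name): name is "side" or "top" or "wrist"; returns the picture (480x640x3 uint8, red, green, blue); there is no depth.
- robot.camera_info(name): a dict with "mtx" (3x3 intrinsics, pixels), "origin" and "rotation" of the camera in the world. Camera axes: x right, y down, z forward; pixel columns grow to the right and rows downward; lengths in m; the calibration is good to about 2 mm. A picture is of the moment at which its call begins: read the wrist's pose just before it. camera_info takes no time and is no camera call; for the wrist camera it gives the pose at the moment of the call.
- robot.finish_job(): hands the job in; it is judged then, once.
The state is a dict: "time_s": time; "joint_positions": joint angles; "qvel": joint speeds; "effort": joint torques, N m; "position": TCP position; "tool_rot": TCP orientation; "ft_force": force on the tool from outside, world axes, zero at the start; "torque": the same for the moment, N m; "width": finger opening in m; "grip_force": force on a finger pad.
Only numpy, scipy, OpenCV 4.12 (cv2) and the standard library are available. Lean on these libraries where they do the work, as an engineer would, in place of code of your own. Each camera call takes 0.05 s, during which the arm holds its last target. There are 200 camera calls.

TASK

Set up the welding jig: lay every piece of tube flat and square in the middle of a seat of its own, and lay packers squarely on top of each until tube and packers together just fill the 45.5 mm under the closed clamp plate, leaving no more than a hair of play (plan ahead, as there are only six packers). Only when all the tubes are packed, fold the clamp plate down by its handle until it is fully closed; it must go down without being forced onto the packers, and leave the tape measure, hammer and welding square where they lie.

Things in the scene. Friction and masses are not known exactly. Their poses are not given: they have to be found in the camera images.
- tube16: short piece of bright rectangular steel tube, hollow, open at its two ends; 16 mm high, 40 mm wide (its x), 60 mm long (its y, the open ends), 3 mm wall, 0.1 to 0.2 kg. Origin at its centre (8 mm above what it lies flat on), z up. One of three tube pieces (16, 20 and 24 mm high), of which two or three are there; each lies loose on the table at the robot's left
- tube20: short piece of bright rectangular steel tube, hollow, open at its two ends; 20 mm high, 40 mm wide (its x), 60 mm long (its y, the open ends), 3 mm wall, 0.1 to 0.2 kg. Origin at its centre (10 mm above what it lies flat on), z up. One of three tube pieces (16, 20 and 24 mm high), of which two or three are there; each lies loose on the table at the robot's left
- tube24: short piece of bright rectangular steel tube, hollow, open at its two ends; 24 mm high, 40 mm wide (its x), 60 mm long (its y, the open ends), 3 mm wall, 0.1 to 0.2 kg. Origin at its centre (12 mm above what it lies flat on), z up. One of three tube pieces (16, 20 and 24 mm high), of which two or three are there; each lies loose on the table at the robot's left
- packer8a: packer: solid bright steel plate 8 mm thick, 40 mm wide (its x), 46 mm long (its y), with 1 small dark hole(s) drilled in a row along it, 0.11 kg. Origin at its centre (4 mm above what it lies flat on), z up; either face may be up. Always there, loose at the robot's left. Packers: two each of 8 mm (46 long, 1 hole), 12 mm (56, 2 holes), 16 mm (66, 3 holes)
- packer8b: packer: solid bright steel plate 8 mm thick, 40 mm wide (its x), 46 mm long (its y), with 1 small dark hole(s) drilled in a row along it, 0.11 kg. Origin at its centre (4 mm above what it lies flat on), z up; either face may be up. Always there, loose at the robot's left. Packers: two each of 8 mm (46 long, 1 hole), 12 mm (56, 2 holes), 16 mm (66, 3 holes)
- packer12a: packer: solid bright steel plate 12 mm thick, 40 mm wide (its x), 56 mm long (its y), with 2 small dark hole(s) drilled in a row along it, 0.21 kg. Origin at its centre (6 mm above what it lies flat on), z up; either face may be up. Always there, loose at the robot's left. Packers: two each of 8 mm (46 long, 1 hole), 12 mm (56, 2 holes), 16 mm (66, 3 holes)
- packer12b: packer: solid bright steel plate 12 mm thick, 40 mm wide (its x), 56 mm long (its y), with 2 small dark hole(s) drilled in a row along it, 0.21 kg. Origin at its centre (6 mm above what it lies flat on), z up; either face may be up. Always there, loose at the robot's left. Packers: two each of 8 mm (46 long, 1 hole), 12 mm (56, 2 holes), 16 mm (66, 3 holes)
- packer16a: packer: solid bright steel plate 16 mm thick, 40 mm wide (its x), 66 mm long (its y), with 3 small dark hole(s) drilled in a row along it, 0.33 kg. Origin at its centre (8 mm above what it lies flat on), z up; either face may be up. Always there, loose at the robot's left. Packers: two each of 8 mm (46 long, 1 hole), 12 mm (56, 2 holes), 16 mm (66, 3 holes)
- packer16b: packer: solid bright steel plate 16 mm thick, 40 mm wide (its x), 66 mm long (its y), with 3 small dark hole(s) drilled in a row along it, 0.33 kg. Origin at its centre (8 mm above what it lies flat on), z up; either face may be up. Always there, loose at the robot's left. Packers: two each of 8 mm (46 long, 1 hole), 12 mm (56, 2 holes), 16 mm (66, 3 holes)
- jig: welding jig fixed at the robot's right: grey base plate 12 mm thick, jig x -60 to 120, y -132 to 132 mm. Origin on the table under the middle seat; x points away from the robot to the hinge, y along the row of seats, z up. Hinge posts at x 95, y +-122, 63.5 mm high; hinge axis along y at x 95, z 60.5. A tube and its packers must add up to 44 mm: 4 mm less is loose, 4 mm more stops the plate
- seat0 (a point): centre of a seat, on the base plate's top face (12 mm above the table), at jig x 0, y +80 mm, marked by a pale flush inlay 50 (x) x 70 (y) mm; axes as the jig's. Parts lie on it with their width along x, length along y. Thin steel pins, 5 mm across and 40 mm high, stand round it: two behind (28.5 mm in +x, 20 mm to each side), one at each end (40 mm in +y and -y). Open to the front
- seat1 (a point): centre of a seat, on the base plate's top face (12 mm above the table), at jig x 0, y +0 mm, marked by a pale flush inlay 50 (x) x 70 (y) mm; axes as the jig's. Parts lie on it with their width along x, length along y. Thin steel pins, 5 mm across and 40 mm high, stand round it: two behind (28.5 mm in +x, 20 mm to each side), one at each end (40 mm in +y and -y). Open to the front
- seat2 (a point): centre of a seat, on the base plate's top face (12 mm above the table), at jig x 0, y -80 mm, marked by a pale flush inlay 50 (x) x 70 (y) mm; axes as the jig's. Parts lie on it with their width along x, length along y. Thin steel pins, 5 mm across and 40 mm high, stand round it: two behind (28.5 mm in +x, 20 mm to each side), one at each end (40 mm in +y and -y). Open to the front
- clamp (a joint): hinge angle of the clamp plate (rad): 0 is closed, level over the seats, against its own stop; it starts at about 1.7 to 1.85, leaning back a little past upright, stop at 1.95. The hinge is stiff: the plate stays where it is left, about 5 N at the handle moves it
- panel: the clamp plate: aluminium, 138 mm from the hinge axis to its free edge, 224 mm along y, 6 mm thick, 0.45 kg with its handle. Origin on the hinge axis at mid length, axes as the jig's when closed (the plate then runs to -x); closed, its underside is 45.5 mm above the base plate. A D-shaped handle stands out beyond the free edge
- handle (a point): middle of the handle's grip, a round dark bar 12 mm thick along the plate's y, 193 mm from the hinge axis and 55 mm beyond the plate's free edge, in the plate's mid plane; 66 mm clear between the two legs that carry it, so that fingers can straddle it from above in any position. Closed: jig x -98, y 0, z 60.5 mm. Open it is about 0.25 m above the table
- tape: bystander: yellow tape measure 62 x 30 x 58 mm, origin under its middle
- hammer: bystander: hammer lying left of the parts, about 0.3 m long, origin at its underside
- square: bystander: red L-shaped magnetic welding square 100 x 100 x 16 mm at the far right, origin under one leg

How it is judged:
On the way, in this order (a step that is already met when the one before it is completed fails the run):
1. every tube piece lies flat on a seat of its own (((horizontal distance between tube16 and seat0 below 0.013 m and z of tube16 in the frame of seat0 below 0.011 m and angle between the y axis of tube16 and the y axis of jig, either way round below 0.2 rad and angle between the z axis of tube16 and the z axis of jig, either way round below 0.1 rad) or (horizontal distance between tube16 and seat1 below 0.013 m and z of tube16 in the frame of seat1 below 0.011 m and angle between the y axis of tube16 and the y axis of jig, either way round below 0.2 rad and angle between the z axis of tube16 and the z axis of jig, either way round below 0.1 rad) or (horizontal distance between tube16 and seat2 below 0.013 m and z of tube16 in the frame of seat2 below 0.011 m and angle between the y axis of tube16 and the y axis of jig, either way round below 0.2 rad and angle between the z axis of tube16 and the z axis of jig, either way round below 0.1 rad)) and ((horizontal distance between tube20 and seat0 below 0.013 m and z of tube20 in the frame of seat0 below 0.013 m and angle between the y axis of tube20 and the y axis of jig, either way round below 0.2 rad and angle between the z axis of tube20 and the z axis of jig, either way round below 0.1 rad) or (horizontal distance between tube20 and seat1 below 0.013 m and z of tube20 in the frame of seat1 below 0.013 m and angle between the y axis of tube20 and the y axis of jig, either way round below 0.2 rad and angle between the z axis of tube20 and the z axis of jig, either way round below 0.1 rad) or (horizontal distance between tube20 and seat2 below 0.013 m and z of tube20 in the frame of seat2 below 0.013 m and angle between the y axis of tube20 and the y axis of jig, either way round below 0.2 rad and angle between the z axis of tube20 and the z axis of jig, either way round below 0.1 rad)) and ((horizontal distance between tube24 and seat0 below 0.013 m and z of tube24 in the frame of seat0 below 0.015 m and angle between the y axis of tube24 and the y axis of jig, either way round below 0.2 rad and angle between the z axis of tube24 and the z axis of jig, either way round below 0.1 rad) or (horizontal distance between tube24 and seat1 below 0.013 m and z of tube24 in the frame of seat1 below 0.015 m and angle between the y axis of tube24 and the y axis of jig, either way round below 0.2 rad and angle between the z axis of tube24 and the z axis of jig, either way round below 0.1 rad) or (horizontal distance between tube24 and seat2 below 0.013 m and z of tube24 in the frame of seat2 below 0.015 m and angle between the y axis of tube24 and the y axis of jig, either way round below 0.2 rad and angle between the z axis of tube24 and the z axis of jig, either way round below 0.1 rad)) and value of joint clamp above 1 rad), for 0.2 s.
2. every tube is packed to the right height, with the clamp plate still open (all of step 1 and ((horizontal distance between packer8a and tube16 below 0.015 m and z of packer8a in the frame of jig between 0.0503 and 0.0545 m and angle between the z axis of packer8a and the z axis of jig, either way round below 0.1 rad and angle between the y axis of packer8a and the y axis of jig, either way round below 0.25 rad) or (horizontal distance between packer8b and tube16 below 0.015 m and z of packer8b in the frame of jig between 0.0503 and 0.0545 m and angle between the z axis of packer8b and the z axis of jig, either way round below 0.1 rad and angle between the y axis of packer8b and the y axis of jig, either way round below 0.25 rad) or (horizontal distance between packer12a and tube16 below 0.015 m and z of packer12a in the frame of jig between 0.0483 and 0.0525 m and angle between the z axis of packer12a and the z axis of jig, either way round below 0.1 rad and angle between the y axis of packer12a and the y axis of jig, either way round below 0.25 rad) or (horizontal distance between packer12b and tube16 below 0.015 m and z of packer12b in the frame of jig between 0.0483 and 0.0525 m and angle between the z axis of packer12b and the z axis of jig, either way round below 0.1 rad and angle between the y axis of packer12b and the y axis of jig, either way round below 0.25 rad) or (horizontal distance between packer16a and tube16 below 0.015 m and z of packer16a in the frame of jig between 0.0463 and 0.0505 m and angle between the z axis of packer16a and the z axis of jig, either way round below 0.1 rad and angle between the y axis of packer16a and the y axis of jig, either way round below 0.25 rad) or (horizontal distance between packer16b and tube16 below 0.015 m and z of packer16b in the frame of jig between 0.0463 and 0.0505 m and angle between the z axis of packer16b and the z axis of jig, either way round below 0.1 rad and angle between the y axis of packer16b and the y axis of jig, either way round below 0.25 rad)) and ((horizontal distance between packer8a and tube20 below 0.015 m and z of packer8a in the frame of jig between 0.0503 and 0.0545 m and angle between the z axis of packer8a and the z axis of jig, either way round below 0.1 rad and angle between the y axis of packer8a and the y axis of jig, either way round below 0.25 rad) or (horizontal distance between packer8b and tube20 below 0.015 m and z of packer8b in the frame of jig between 0.0503 and 0.0545 m and angle between the z axis of packer8b and the z axis of jig, either way round below 0.1 rad and angle between the y axis of packer8b and the y axis of jig, either way round below 0.25 rad) or (horizontal distance between packer12a and tube20 below 0.015 m and z of packer12a in the frame of jig between 0.0483 and 0.0525 m and angle between the z axis of packer12a and the z axis of jig, either way round below 0.1 rad and angle between the y axis of packer12a and the y axis of jig, either way round below 0.25 rad) or (horizontal distance between packer12b and tube20 below 0.015 m and z of packer12b in the frame of jig between 0.0483 and 0.0525 m and angle between the z axis of packer12b and the z axis of jig, either way round below 0.1 rad and angle between the y axis of packer12b and the y axis of jig, either way round below 0.25 rad) or (horizontal distance between packer16a and tube20 below 0.015 m and z of packer16a in the frame of jig between 0.0463 and 0.0505 m and angle between the z axis of packer16a and the z axis of jig, either way round below 0.1 rad and angle between the y axis of packer16a and the y axis of jig, either way round below 0.25 rad) or (horizontal distance between packer16b and tube20 below 0.015 m and z of packer16b in the frame of jig between 0.0463 and 0.0505 m and angle between the z axis of packer16b and the z axis of jig, either way round below 0.1 rad and angle between the y axis of packer16b and the y axis of jig, either way round below 0.25 rad)) and ((horizontal distance between packer8a and tube24 below 0.015 m and z of packer8a in the frame of jig between 0.0503 and 0.0545 m and angle between the z axis of packer8a and the z axis of jig, either way round below 0.1 rad and angle between the y axis of packer8a and the y axis of jig, either way round below 0.25 rad) or (horizontal distance between packer8b and tube24 below 0.015 m and z of packer8b in the frame of jig between 0.0503 and 0.0545 m and angle between the z axis of packer8b and the z axis of jig, either way round below 0.1 rad and angle between the y axis of packer8b and the y axis of jig, either way round below 0.25 rad) or (horizontal distance between packer12a and tube24 below 0.015 m and z of packer12a in the frame of jig between 0.0483 and 0.0525 m and angle between the z axis of packer12a and the z axis of jig, either way round below 0.1 rad and angle between the y axis of packer12a and the y axis of jig, either way round below 0.25 rad) or (horizontal distance between packer12b and tube24 below 0.015 m and z of packer12b in the frame of jig between 0.0483 and 0.0525 m and angle between the z axis of packer12b and the z axis of jig, either way round below 0.1 rad and angle between the y axis of packer12b and the y axis of jig, either way round below 0.25 rad) or (horizontal distance between packer16a and tube24 below 0.015 m and z of packer16a in the frame of jig between 0.0463 and 0.0505 m and angle between the z axis of packer16a and the z axis of jig, either way round below 0.1 rad and angle between the y axis of packer16a and the y axis of jig, either way round below 0.25 rad) or (horizontal distance between packer16b and tube24 below 0.015 m and z of packer16b in the frame of jig between 0.0463 and 0.0505 m and angle between the z axis of packer16b and the z axis of jig, either way round below 0.1 rad and angle between the y axis of packer16b and the y axis of jig, either way round below 0.25 rad))), for 0.2 s.
3. the clamp plate is folded down flat (value of joint clamp below 0.02 rad), for 0.2 s.
At the end, for the whole second after the job is handed in: Each tube lies flat on its own seat (within 13 mm, 0.2 rad); its topmost packer is level, within 15 mm and 0.25 rad of the tube, its top at most 3.2 mm under the closed clamp plate; the plate is closed (hinge below 0.02 rad); all at rest (((horizontal distance between tube16 and seat0 below 0.013 m and z of tube16 in the frame of seat0 below 0.011 m and angle between the y axis of tube16 and the y axis of jig, either way round below 0.2 rad and angle between the z axis of tube16 and the z axis of jig, either way round below 0.1 rad) or (horizontal distance between tube16 and seat1 below 0.013 m and z of tube16 in the frame of seat1 below 0.011 m and angle between the y axis of tube16 and the y axis of jig, either way round below 0.2 rad and angle between the z axis of tube16 and the z axis of jig, either way round below 0.1 rad) or (horizontal distance between tube16 and seat2 below 0.013 m and z of tube16 in the frame of seat2 below 0.011 m and angle between the y axis of tube16 and the y axis of jig, either way round below 0.2 rad and angle between the z axis of tube16 and the z axis of jig, either way round below 0.1 rad)) and ((horizontal distance between tube20 and seat0 below 0.013 m and z of tube20 in the frame of seat0 below 0.013 m and angle between the y axis of tube20 and the y axis of jig, either way round below 0.2 rad and angle between the z axis of tube20 and the z axis of jig, either way round below 0.1 rad) or (horizontal distance between tube20 and seat1 below 0.013 m and z of tube20 in the frame of seat1 below 0.013 m and angle between the y axis of tube20 and the y axis of jig, either way round below 0.2 rad and angle between the z axis of tube20 and the z axis of jig, either way round below 0.1 rad) or (horizontal distance between tube20 and seat2 below 0.013 m and z of tube20 in the frame of seat2 below 0.013 m and angle between the y axis of tube20 and the y axis of jig, either way round below 0.2 rad and angle between the z axis of tube20 and the z axis of jig, either way round below 0.1 rad)) and ((horizontal distance between tube24 and seat0 below 0.013 m and z of tube24 in the frame of seat0 below 0.015 m and angle between the y axis of tube24 and the y axis of jig, either way round below 0.2 rad and angle between the z axis of tube24 and the z axis of jig, either way round below 0.1 rad) or (horizontal distance between tube24 and seat1 below 0.013 m and z of tube24 in the frame of seat1 below 0.015 m and angle between the y axis of tube24 and the y axis of jig, either way round below 0.2 rad and angle between the z axis of tube24 and the z axis of jig, either way round below 0.1 rad) or (horizontal distance between tube24 and seat2 below 0.013 m and z of tube24 in the frame of seat2 below 0.015 m and angle between the y axis of tube24 and the y axis of jig, either way round below 0.2 rad and angle between the z axis of tube24 and the z axis of jig, either way round below 0.1 rad)) and ((horizontal distance between packer8a and tube16 below 0.015 m and z of packer8a in the frame of jig between 0.0503 and 0.0545 m and angle between the z axis of packer8a and the z axis of jig, either way round below 0.1 rad and angle between the y axis of packer8a and the y axis of jig, either way round below 0.25 rad) or (horizontal distance between packer8b and tube16 below 0.015 m and z of packer8b in the frame of jig between 0.0503 and 0.0545 m and angle between the z axis of packer8b and the z axis of jig, either way round below 0.1 rad and angle between the y axis of packer8b and the y axis of jig, either way round below 0.25 rad) or (horizontal distance between packer12a and tube16 below 0.015 m and z of packer12a in the frame of jig between 0.0483 and 0.0525 m and angle between the z axis of packer12a and the z axis of jig, either way round below 0.1 rad and angle between the y axis of packer12a and the y axis of jig, either way round below 0.25 rad) or (horizontal distance between packer12b and tube16 below 0.015 m and z of packer12b in the frame of jig between 0.0483 and 0.0525 m and angle between the z axis of packer12b and the z axis of jig, either way round below 0.1 rad and angle between the y axis of packer12b and the y axis of jig, either way round below 0.25 rad) or (horizontal distance between packer16a and tube16 below 0.015 m and z of packer16a in the frame of jig between 0.0463 and 0.0505 m and angle between the z axis of packer16a and the z axis of jig, either way round below 0.1 rad and angle between the y axis of packer16a and the y axis of jig, either way round below 0.25 rad) or (horizontal distance between packer16b and tube16 below 0.015 m and z of packer16b in the frame of jig between 0.0463 and 0.0505 m and angle between the z axis of packer16b and the z axis of jig, either way round below 0.1 rad and angle between the y axis of packer16b and the y axis of jig, either way round below 0.25 rad)) and ((horizontal distance between packer8a and tube20 below 0.015 m and z of packer8a in the frame of jig between 0.0503 and 0.0545 m and angle between the z axis of packer8a and the z axis of jig, either way round below 0.1 rad and angle between the y axis of packer8a and the y axis of jig, either way round below 0.25 rad) or (horizontal distance between packer8b and tube20 below 0.015 m and z of packer8b in the frame of jig between 0.0503 and 0.0545 m and angle between the z axis of packer8b and the z axis of jig, either way round below 0.1 rad and angle between the y axis of packer8b and the y axis of jig, either way round below 0.25 rad) or (horizontal distance between packer12a and tube20 below 0.015 m and z of packer12a in the frame of jig between 0.0483 and 0.0525 m and angle between the z axis of packer12a and the z axis of jig, either way round below 0.1 rad and angle between the y axis of packer12a and the y axis of jig, either way round below 0.25 rad) or (horizontal distance between packer12b and tube20 below 0.015 m and z of packer12b in the frame of jig between 0.0483 and 0.0525 m and angle between the z axis of packer12b and the z axis of jig, either way round below 0.1 rad and angle between the y axis of packer12b and the y axis of jig, either way round below 0.25 rad) or (horizontal distance between packer16a and tube20 below 0.015 m and z of packer16a in the frame of jig between 0.0463 and 0.0505 m and angle between the z axis of packer16a and the z axis of jig, either way round below 0.1 rad and angle between the y axis of packer16a and the y axis of jig, either way round below 0.25 rad) or (horizontal distance between packer16b and tube20 below 0.015 m and z of packer16b in the frame of jig between 0.0463 and 0.0505 m and angle between the z axis of packer16b and the z axis of jig, either way round below 0.1 rad and angle between the y axis of packer16b and the y axis of jig, either way round below 0.25 rad)) and ((horizontal distance between packer8a and tube24 below 0.015 m and z of packer8a in the frame of jig between 0.0503 and 0.0545 m and angle between the z axis of packer8a and the z axis of jig, either way round below 0.1 rad and angle between the y axis of packer8a and the y axis of jig, either way round below 0.25 rad) or (horizontal distance between packer8b and tube24 below 0.015 m and z of packer8b in the frame of jig between 0.0503 and 0.0545 m and angle between the z axis of packer8b and the z axis of jig, either way round below 0.1 rad and angle between the y axis of packer8b and the y axis of jig, either way round below 0.25 rad) or (horizontal distance between packer12a and tube24 below 0.015 m and z of packer12a in the frame of jig between 0.0483 and 0.0525 m and angle between the z axis of packer12a and the z axis of jig, either way round below 0.1 rad and angle between the y axis of packer12a and the y axis of jig, either way round below 0.25 rad) or (horizontal distance between packer12b and tube24 below 0.015 m and z of packer12b in the frame of jig between 0.0483 and 0.0525 m and angle between the z axis of packer12b and the z axis of jig, either way round below 0.1 rad and angle between the y axis of packer12b and the y axis of jig, either way round below 0.25 rad) or (horizontal distance between packer16a and tube24 below 0.015 m and z of packer16a in the frame of jig between 0.0463 and 0.0505 m and angle between the z axis of packer16a and the z axis of jig, either way round below 0.1 rad and angle between the y axis of packer16a and the y axis of jig, either way round below 0.25 rad) or (horizontal distance between packer16b and tube24 below 0.015 m and z of packer16b in the frame of jig between 0.0463 and 0.0505 m and angle between the z axis of packer16b and the z axis of jig, either way round below 0.1 rad and angle between the y axis of packer16b and the y axis of jig, either way round below 0.25 rad)) and value of joint clamp below 0.02 rad and linear speed of each of tube16, tube20, tube24, packer8a, packer8b, packer12a, packer12b, packer16a, packer16b below 0.02 m/s); the robot touches nothing.
It fails at once if the clamp plate is forced onto a packer or tube (more than 25 N) (contact force between panel and tube16 above 25 N or contact force between panel and tube20 above 25 N or contact force between panel and tube24 above 25 N or contact force between panel and packer8a above 25 N or contact force between panel and packer8b above 25 N or contact force between panel and packer12a above 25 N or contact force between panel and packer12b above 25 N or contact force between panel and packer16a above 25 N or contact force between panel and packer16b above 25 N).
It fails at once if a bystander (tape measure, hammer, welding square) is moved more than 30 mm (distance of any of tape, hammer, square from where it was at the start of the episode above 0.03 m).
Of tube16, tube20, tube24 only 2 to 3 are there at a start; the rules pass over those that are not, and their reading is None.
At some moment in a run one of packer8a, packer8b, packer12a, packer12b may be knocked a few centimetres aside while the robot is not near it.
Once in a run the grip may slacken for a moment while it holds something.
It also fails if it takes over 210 s, if anything falls off the work surface, if the arm or the gripper's body presses on something with over 40 N, if the wrist force passes 120 N, or if a joint passes its speed limit or range.

## Working session

There is one attempt and no reset: what is moved stays moved. The work goes in short steps, Python scripts to look and compute and a tool call to move; the robot and the scene stay as the last step left them, time stands still between calls to the robot, and variables do not carry over. Pictures are saved under pics/ and viewed, at most 14 in all, crops included, and the job is handed in when it is done.

Besides the shell and the picture viewer there is one more tool, called after ">>>" in YAML: its name, and indented under it one key for each argument. send_rows: Moves the arm, as the interface text tells. Its arguments: {"type":"object","properties":{"rows":{"type":"array"},"hand":{"type":"number"}},"required":["rows"]}

```bash
ls; mkdir -p pics; python3 - <<'E'
from rig import robot
import cv2
for n in("top","side"):
    im=robot.get_image(n); cv2.imwrite(f"pics/{n}0.png",im[:,:,::-1])
    c=robot.camera_info(n); print(n,c)
o=robot.observe();print(o)
E
```

```text
pics
top {'mtx': array([[492.57075639,   0.        , 310.00639521],
       [  0.        , 492.57075639, 243.49848181],
       [  0.        ,   0.        ,   1.        ]]), 'origin': array([0.4620281 , 0.00726776, 1.15596831]), 'rotation': array([-2.18537004,  2.15040496, -0.13014993])}
side {'mtx': array([[530.28109663,   0.        , 315.05307734],
       [  0.        , 530.28109663, 232.57723631],
       [  0.        ,   0.        ,   1.        ]]), 'origin': array([0.03438954, 0.76780917, 1.22393997]), 'rotation': array([-0.82358112,  2.65755393, -0.95577986])}
{'time_s': 0.1, 'joint_positions': array([-1.40871761e+00,  1.04627136e-01,  9.65450170e-02,  1.56387333e+00,
        1.37644776e-05,  1.35310229e+00]), 'qvel': array([-0.00205897, -0.00177963,  0.00222838,  0.0006351 ,  0.00059996,
       -0.00048853]), 'effort': array([ 5.44834358e-03, -5.58205533e+01,  5.04720354e+01,  1.33298148e-02,
       -3.44270438e-04,  2.23661324e-06]), 'position': array([ 0.22239454, -0.55695386,  0.23060625]), 'tool_rot': array([-3.08398722e+00, -5.92748538e-01, -7.22101665e-05]), 'ft_force': array([0.52741613, 1.07884623, 0.62539083]), 'torque': array([-0.00055715, -0.01153067, -0.02240249]), 'grip_force': 0.0, 'width': 0.08482901225575012}
```

View pics/top0.png

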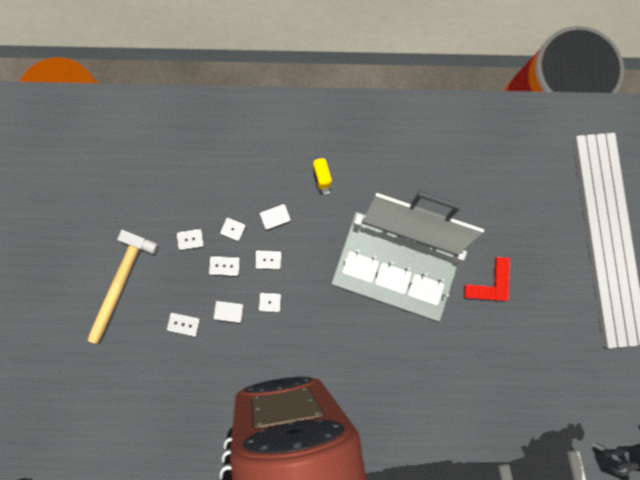

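View pics/side0.png

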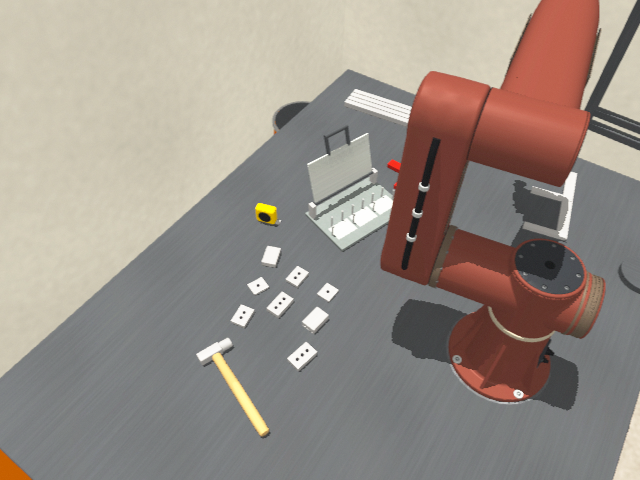

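```bash
cat > h.py <<'E'
from rig import robot
import numpy as np,cv2
from scipy.spatial.transform import Rotation as R
def cam(n):
    c=robot.camera_info(n); return c["mtx"],np.array(c["origin"]),R.from_rotvec(c["rotation"]).as_matrix()
def back(c,px,z):
    K,o,r=c; px=np.atleast_2d(px).astype(float)
    d=(r@np.linalg.inv(K)@np.c_[px,np.ones(len(px))].T).T
    return o+d*((z-o[2])/d[:,2])[:,None]
def proj(c,P):
    K,o,r=c; q=(K@r.T@(np.atleast_2d(P)-o).T).T; return q[:,:2]/q[:,2:]
def blobs(c,im,z,thr=170,amin=150):
    "bright blobs -> list of (pixel centre, world xy, long-axis angle deg, sizes mm)"
    m=cv2.threshold(im.min(2),thr,255,0)[1]
    out=[]
    for k in cv2.findContours(m,cv2.RETR_EXTERNAL,cv2.CHAIN_APPROX_NONE)[0]:
        if cv2.contourArea(k)<amin: continue
        w=(back(c,k[:,0],z)[:,:2]*1000).astype(np.float32)
        (x,y),s,a=cv2.minAreaRect(w)
        if s[0]<s[1]: a+=90
        a=(a+90)%180-90
        out.append((k[:,0].mean(0).round(),np.round([x,y],1),round(a,1),np.round(sorted(s),1)))
    return out
def save(n,name,crop=None,f=1):
    c=cam(n); im=robot.get_image(n); s=im
    if crop: s=im[crop[1]:crop[3],crop[0]:crop[2]]
    cv2.imwrite(f"pics/{name}.png",cv2.resize(s,None,fx=f,fy=f,interpolation=cv2.INTER_CUBIC)[:,:,::-1]); return c,im
def pose():
    o=robot.observe(); r=R.from_rotvec(o["tool_rot"]).as_matrix()
    print("t",round(o["time_s"],2),"p",np.round(np.array(o["position"])*1000,1),"yaxis deg",round(np.degrees(np.arctan2(r[1,1],r[0,1])),1),"z",r[:,2].round(3),"w",round(o["width"]*1000,1),"j",np.round(o["joint_positions"],2))
E
python3 - <<'E'
from h import *
c,im=save("top","top1")
cv2.imwrite("pics/top1.png",cv2.resize(im[180:350,155:495],None,fx=2.35,fy=2.35,interpolation=cv2.INTER_CUBIC)[:,:,::-1])
for b in blobs(c,im,0.012): print(*b)
pose()
E
```

```text
[183. 324.] [400.2 287.3] 78.5 [41.2 67.5]
[228. 311.] [430.8 184.9] 84.2 [42.  62.7]
[269. 302.] [453.   89.9] -89.1 [41.2 48.3]
[224. 265.] [535.7 197.9] 87.9 [42.8 67.7]
[268. 259.] [552.3  95.8] -89.1 [42.  56.1]
[136. 241.] [589.2 403.2] 69.3 [25.4 88.9]
[190. 239.] [597.1 280.1] -80.4 [41.7 57.1]
[396. 275.] [ 522.6 -199.3] 71.0 [139.3 264.3]
[232. 228.] [622.4 181.1] 68.3 [42.1 47.8]
[275. 216.] [653.6  82.6] -68.2 [42.4 63.2]
[613. 252.] [ 616.9 -710. ] 5.7 [ 94.2 504.4]
t 0.15 p [ 222.4 -557.   230.7] yaxis deg -68.2 z [-0.     0.001 -1.   ] w 85.8 j [-1.41  0.1   0.1   1.56  0.    1.35]
```

View pics/top1.png

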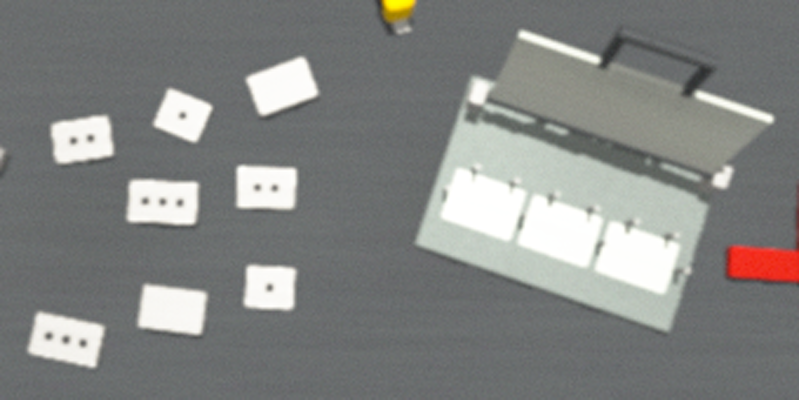

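```bash
python3 - <<'E'
from h import *
c,im=save("top","top2")
for b in blobs(c,im,0.012,215): print(*b)
q=np.array([[415,243],[669,331]])/2.35+[155,180]
print("base front corners",back(c,q,.012).round(4))
E
```

```text
[183. 324.] [399.8 287.2] 79.0 [38.7 63.3]
[228. 311.] [430.4 184.5] 83.8 [38.9 59.6]
[269. 302.] [453.3  90. ] 87.3 [38.5 46.2]
[426. 289.] [ 488.1 -271.4] 71.2 [54.1 73.7]
[393. 278.] [ 513.  -194.9] 72.4 [54.6 74.9]
[224. 265.] [535.5 197.9] 87.6 [38.6 66.4]
[360. 266.] [ 538.8 -118.2] 71.6 [55.5 77.9]
[268. 259.] [552.3  95.9] -89.1 [37.3 56. ]
[136. 241.] [589.3 403. ] 69.3 [21.5 84.3]
[190. 239.] [596.6 279.4] -80.2 [38.8 54.5]
[232. 229.] [622.1 181.1] 67.7 [38.8 45.6]
[275. 216.] [653.6  82.5] -68.5 [40.3 60.2]
[596. 241.] [ 613.3 -673.9] 5.8 [ 16.9 499.6]
[606. 240.] [ 616. -698.] 5.7 [ 16.9 500. ]
[626. 234.] [ 627.7 -745.6] 5.9 [ 17.7 483.8]
[617. 239.] [ 618.5 -722.2] 5.7 [ 17.  500.1]
base front corners [[ 0.498  -0.0528  0.012 ]
 [ 0.416  -0.3027  0.012 ]]
```

>>> send_rows:
  rows:
    - [[0.033, 0.05, 0, 0, 0, 10], [0.066, 0.1, 0, 0, 0, 20], [0.099, 0.15, 0, 0, 0, 30], [0.132, 0.2, 0, 0, 0, 40], [0.165, 0.25, 0, 0, 0, 50]]

```text
time_s: 0.82
position: [0.3882, -0.3055, 0.2313]
tool_rot: [2.54, 1.848, 0.0]
ft_force: [1.0, -0.2, 0.1]
width: 0.0854
grip_force: 0.0
```

>>> send_rows:
  rows:
    - [[0.012, 0.058, 0, 0, 0, 6.2], [0.024, 0.116, 0, 0, 0, 12.4], [0.036, 0.174, 0, 0, 0, 12.4], [0.048, 0.232, 0, 0, 0, 12.4], [0.06, 0.29, 0, 0, 0, 12.4]]

```text
time_s: 1.45
position: [0.4475, -0.0154, 0.2314]
tool_rot: [2.331, 2.105, 0.001]
ft_force: [1.4, -0.4, 0.3]
width: 0.0855
grip_force: 0.0
```

>>> send_rows:
  rows:
    - [[-0.004, 0.055, -0.01, 0, 0, 0], [-0.008, 0.11, -0.02, 0, 0, 0], [-0.012, 0.165, -0.03, 0, 0, 0], [-0.016, 0.202, -0.04, 0, 0, 0], [-0.016, 0.202, -0.05, 0, 0, 0]]

```text
time_s: 2.08
position: [0.4307, 0.1868, 0.1808]
tool_rot: [-2.327, -2.11, 0.0]
ft_force: [-0.8, 0.2, -0.6]
width: 0.0853
grip_force: 0.0
```

```bash
python3 - <<'E'
from h import *
pose()
c,im=save("wrist","w0"); print(c)
for b in blobs(c,im,0.020,170,500): print(*b)
E
```

```text
t 2.08 p [430.7 186.8 180.8] yaxis deg -5.6 z [-0.  0. -1.] w 85.3 j [ 0.13 -0.3  -0.38  1.5   0.    1.8 ]
(array([[407.9831566 ,   0.        , 317.37389986],
       [  0.        , 407.9831566 , 237.77701081],
       [  0.        ,   0.        ,   1.        ]]), array([0.43817149, 0.2689691 , 0.32371849]), array([[ 9.95320627e-01, -9.16991979e-02, -3.04648473e-02],
       [-9.66262948e-02, -9.43055204e-01, -3.18292698e-01],
       [ 4.57152327e-04,  3.19746993e-01, -9.47502850e-01]]))
[355. 312.] [453.2  98.1] 87.2 [37.3 43.7]
[593. 304.] [650.6  85.6] -68.3 [39.3 59. ]
[472. 295.] [549.1 101.7] 89.3 [38.3 54. ]
[319. 245.] [429.2 161.6] -7.2 [14.6 39.6]
[320. 191.] [433.6 203.1] -5.6 [21.6 39.8]
[562. 191.] [615.9 185.8] 68.7 [37.6 43.6]
[454. 183.] [534.6 198.8] 87.8 [38.9 64.5]
[262.  77.] [401.3 286.2] 79.2 [38.9 64.4]
[540.  58.] [592.5 280.2] -80.1 [38.1 53.8]
```

View pics/w0.png

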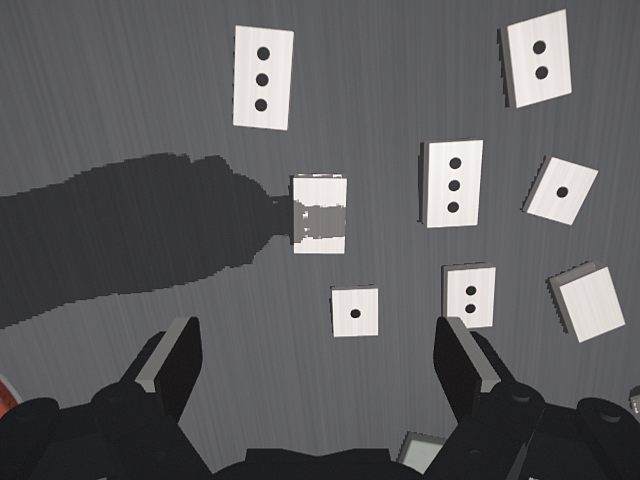

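>>> send_rows:
  rows:
    - [[0, 0.002, -0.025, -10, 0, 0], [0, 0.004, -0.05, -20, 0, 0], [0, 0.006, -0.08, -30, 0, 0], [0, 0.006, -0.115, -30, 0, 0], [0, 0.006, -0.115, -30, 0, 0]]

```text
time_s: 2.75
position: [0.4297, 0.1892, 0.0638]
tool_rot: [2.012, 1.819, -0.495]
ft_force: [-0.6, -0.9, 0.5]
width: 0.0855
grip_force: 0.0
```

```bash
python3 - <<'E'
from h import *
pose()
c,im=save("wrist","w1"); np.savez("w1.npz",K=c[0],o=c[1],r=c[2],im=im)
E
```

```text
t 2.75 p [429.7 189.2  63.8] yaxis deg -5.1 z [-0.005 -0.502 -0.865] w 85.5 j [ 0.43  0.13 -0.27  1.42 -0.47  2.16]
```

View pics/w1.png

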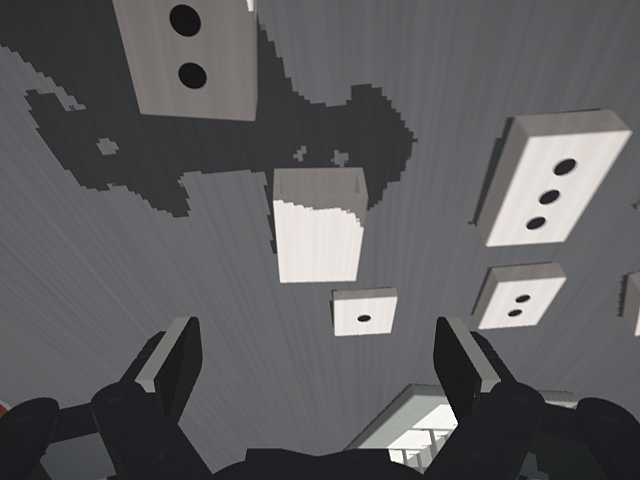

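```bash
python3 - <<'E'
from h import *
d=np.load("w1.npz"); im=d["im"]
s=im[155:295,255:385].astype(float); s=np.clip(s*1.0,0,255).astype(np.uint8)
cv2.imwrite("pics/w1c.png",cv2.resize(s,None,fx=4,fy=4,interpolation=cv2.INTER_CUBIC)[:,:,::-1])
E
```

```text
(no output)
```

View pics/w1c.png

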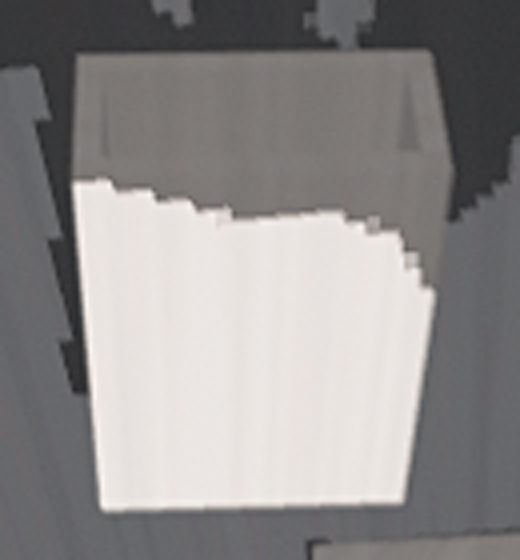

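```bash
cat >> h.py <<'E'
from scipy.optimize import least_squares
def fitbox(c,px,x0,W=.040,L=.060):
    "px: bottom end L,R; top near L,R; top far L,R (as seen, image up = +y). fits x,y,yaw,h"
    def f(p):
        x,y,a,h=p; R2=np.array([[np.cos(a),-np.sin(a)],[np.sin(a),np.cos(a)]])
        loc=np.array([[-W/2,L/2],[W/2,L/2],[-W/2,L/2],[W/2,L/2],[-W/2,-L/2],[W/2,-L/2]])
        return (proj(c,np.c_[loc@R2.T+[x,y],[0,0,h,h,h,h]])-px).ravel()
    s=least_squares(f,x0); print("x,y,h mm",(s.x[[0,1,3]]*1000).round(1),"yaw",np.degrees(s.x[2]).round(1),"res px",s.fun.round(1)); return s
E
python3 - <<'E'
from h import *
d=np.load("w1.npz"); c=(d["K"],d["o"],d["r"])
px=np.array([[77,53],[432,50],[72,180],[452,168],[101,509],[404,500]])/4+[255,155]
fitbox(c,px,[.43,.185,-.1,.02])
for h in(.016,.020,.024):
    def f(p):
        pass
E
```

```text
x,y,h mm [431.9 183.5  20.4] yaw -5.9 res px [ 0.2  0.2 -0.7 -0.5  0.3 -0.5 -0.   0.6  0.4 -0.  -0.3  0.1]
```

>>> send_rows:
  rows:
    - [[0.05, -0.022, 0.01, 0, 0, 0], [0.1, -0.044, 0.01, 0, 0, 0], [0.15, -0.066, 0.01, 0, 0, 0], [0.2, -0.088, 0.01, 0, 0, 0], [0.22, -0.096, 0.005, 0, 0, 0]]

```text
time_s: 3.42
position: [0.6554, 0.0915, 0.0756]
tool_rot: [2.016, 1.81, -0.481]
ft_force: [0.2, -0.1, 0.5]
width: 0.0853
grip_force: 0.0
```

>>> send_rows:
  rows:
    - [[0, 0, 0, 0, 0, 0], [0, 0, 0, 0, 0, 0], [0, 0, 0, 0, 0, 0], [0, 0, 0, 0, 0, 0], [0, 0, 0, 0, 0, 0]]

```text
time_s: 4.05
position: [0.6512, 0.0951, 0.0715]
tool_rot: [2.012, 1.818, -0.487]
ft_force: [0.3, 0.4, -0.4]
width: 0.0852
grip_force: 0.0
```

```bash
python3 - <<'E'
from h import *
pose()
c,im=save("wrist","w2"); np.savez("w2.npz",K=c[0],o=c[1],r=c[2],im=im)
q=proj(c,[[.653,.083,.012]])[0]; print(q)
u,v=q.astype(int); v=max(v,70);u=min(max(u,80),560)
print(u-80,v-70)
cv2.imwrite("pics/w2c.png",cv2.resize(im[v-70:v+70,u-80:u+80],None,fx=4,fy=4,interpolation=cv2.INTER_CUBIC)[:,:,::-1])
E
```

```text
t 4.05 p [651.2  95.1  71.5] yaxis deg -5.0 z [ 0.    -0.5   -0.866] w 85.2 j [ 0.18  0.49  0.19  1.37 -0.51  1.87]
[317.66905439 229.10256701]
237 159
```

View pics/w2c.png

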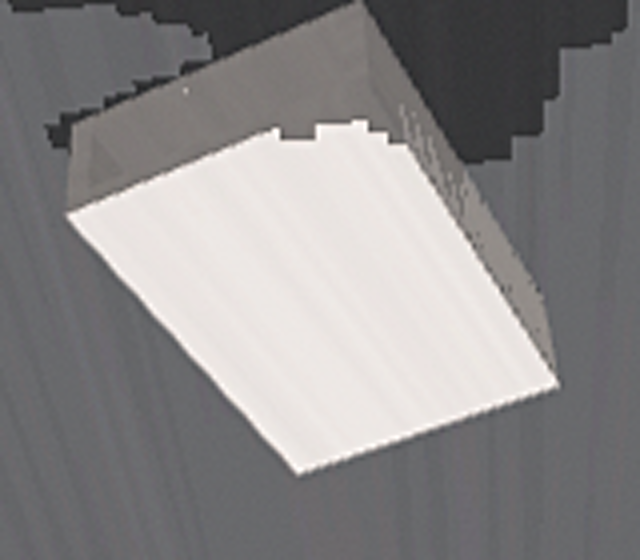

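```bash
python3 - <<'E'
from h import *
d=np.load("w2.npz"); c=(d["K"],d["o"],d["r"])
px=np.array([[73,124],[361,1],[68,214],[370.5,88.5],[298,474],[557,385]])/4+[237,159]
fitbox(c,px,[.653,.083,.38,.02])
E
```

```text
x,y,h mm [653.6  82.4  15.9] yaw 21.5 res px [ 0.   0.2  0.1 -0.1 -0.4  0.2  0.2  0.2 -0.3 -0.4  0.2 -0.2]
```

>>> send_rows:
  rows:
    - [[0.001, -0.005, 0, 10, 0, 0], [0.002, -0.01, 0, 20, 0, 0], [0.0024, -0.0127, 0, 30, 0, 0], [0.0024, -0.0127, 0, 30, 0, 0], [0.0024, -0.0127, 0, 30, 0, 0]]

```text
time_s: 4.72
position: [0.6536, 0.082, 0.0711]
tool_rot: [2.331, 2.105, -0.003]
ft_force: [-0.7, 0.3, -0.6]
width: 0.0854
grip_force: 0.0
```

>>> send_rows:
  rows:
    - [[0, 0, -0.01, 0, 0, 10], [0, 0, -0.02, 0, 0, 20], [0, 0, -0.03, 0, 0, 27], [0, 0, -0.04, 0, 0, 27], [0, 0, -0.04, 0, 0, 27]]

```text
time_s: 5.35
position: [0.6529, 0.0829, 0.03]
tool_rot: [-1.777, -2.589, 0.002]
ft_force: [-0.6, -0.5, 0.3]
width: 0.0859
grip_force: 0.0
```

```bash
python3 - <<'E'
from h import *
pose()
E
```

```text
t 5.35 p [652.9  82.9  30. ] yaxis deg 21.1 z [-0.002 -0.    -1.   ] w 85.9 j [-0.07  0.34 -0.    1.23 -0.    1.13]
```

>>> send_rows:
  rows:
    - [[0, 0, -0.009, 0, 0, 0], [0, 0, -0.018, 0, 0, 0], [0, 0, -0.027, 0, 0, 0], [0, 0, -0.027, 0, 0, 0], [0, 0, -0.027, 0, 0, 0]]

```text
time_s: 5.98
position: [0.654, 0.0819, 0.0045]
tool_rot: [1.776, 2.591, 0.0]
ft_force: [0.7, -0.1, -0.7]
width: 0.0852
grip_force: 0.0
```

>>> send_rows:
  hand: 0.03
  rows:
    - [[0, 0, 0, 0, 0, 0], [0, 0, 0, 0, 0, 0], [0, 0, 0, 0, 0, 0], [0, 0, 0, 0, 0, 0], [0, 0, 0, 0, 0, 0]]

```text
time_s: 6.6
position: [0.6543, 0.082, 0.0049]
tool_rot: [1.775, 2.591, 0.001]
ft_force: [-0.2, 0.4, 5.7]
width: 0.0382
grip_force: 62.1
```

>>> send_rows:
  rows:
    - [[0, 0, 0, 0, 0, 0], [0, 0, 0, 0, 0, 0], [0, 0, 0.02, 0, 0, 0], [0, 0, 0.06, 0, 0, 0], [0, 0, 0.1, 0, 0, 0]]

```text
time_s: 7.22
position: [0.6533, 0.0821, 0.1059]
tool_rot: [-1.775, -2.591, 0.001]
ft_force: [0.1, 0.3, -1.7]
width: 0.0381
grip_force: 61.4
```

```bash
python3 - <<'E'
from h import *
pose()
c,im=save("wrist","w3")
E
```

```text
t 7.22 p [653.3  82.1 105.9] yaxis deg 21.2 z [-0.001  0.    -1.   ] w 38.1 j [-0.07  0.3   0.08  1.36 -0.    1.13]
```

View pics/w3.png

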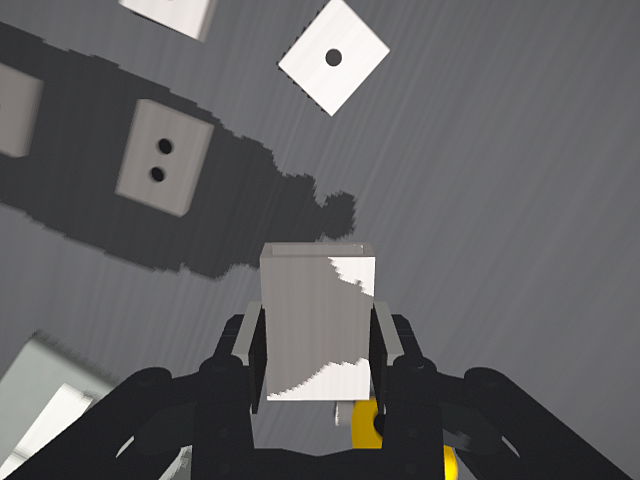

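>>> send_rows:
  rows:
    - [[-0.025, -0.02, 0.02, 0, 0, -8], [-0.05, -0.04, 0.04, 0, 0, -16], [-0.075, -0.06, 0.06, 0, 0, -24], [-0.1, -0.08, 0.075, 0, 0, -32], [-0.123, -0.102, 0.085, 0, 0, -39.4]]

```text
time_s: 7.9
position: [0.53, -0.0205, 0.1908]
tool_rot: [2.549, 1.835, 0.001]
ft_force: [-0.3, -1.1, -1.6]
width: 0.0383
grip_force: 61.6
```

>>> send_rows:
  rows:
    - [[-0.005, -0.05, 0, 0, 0, 0], [-0.01, -0.1, 0, 0, 0, 0], [-0.018, -0.15, 0, 0, 0, 0], [-0.018, -0.15, 0, 0, 0, 0], [-0.018, -0.15, 0, 0, 0, 0]]

```text
time_s: 8.52
position: [0.5127, -0.1697, 0.1897]
tool_rot: [-2.546, -1.84, -0.0]
ft_force: [0.7, 0.9, -1.6]
width: 0.0383
grip_force: 61.6
```

```bash
python3 - <<'E'
from h import *
pose()
c,im=save("wrist","w4"); np.savez("w4.npz",K=c[0],o=c[1],r=c[2],im=im)
for b in blobs(c,im,0.012,200,500): print(*b)
for y in(80,0,-80):
    a=np.radians(-18.2); print(proj(c,[[.513-np.sin(a)*y/1e3,-.195+np.cos(a)*y/1e3,.012]]))
E
```

```text
t 8.53 p [ 512.7 -169.7  189.7] yaxis deg -18.3 z [-0.  0. -1.] w 38.3 j [-0.56 -0.08 -0.17  1.49  0.    1.33]
[333. 213.] [ 518.5 -180.7] -18.2 [39.8 50.2]
[332. 133.] [ 538.9 -118.6] 71.9 [50.3 69.9]
[488.  71.] [ 662.4 -111. ] -16.4 [12.9 22.5]
[[328.60286192 136.52301775]]
[[327.74463462 235.75909016]]
[[327.00713947 321.03500981]]
```

View pics/w4.png

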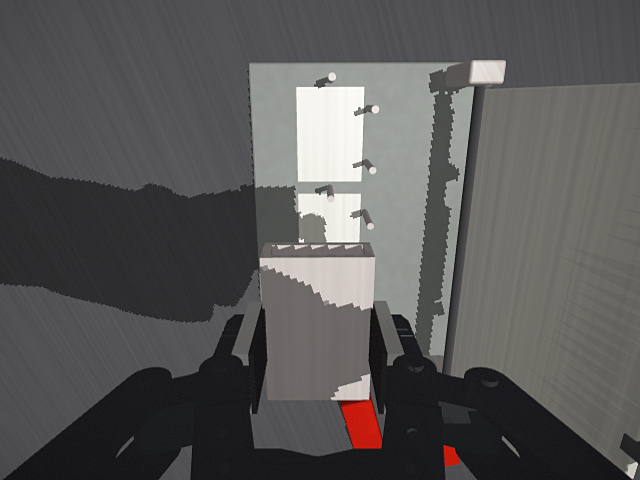

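>>> send_rows:
  rows:
    - [[0.0013, -0.0249, -0.03, 0, 0, 0.2], [0.0013, -0.0249, -0.07, 0, 0, 0.2], [0.0013, -0.0249, -0.11, 0, 0, 0.2], [0.0013, -0.0249, -0.115, 0, 0, 0.2], [0.0013, -0.0249, -0.115, 0, 0, 0.2]]

```text
time_s: 9.2
position: [0.5147, -0.1943, 0.0755]
tool_rot: [2.54, 1.847, 0.001]
ft_force: [0.8, 1.1, -1.1]
width: 0.0378
grip_force: 61.5
```

```bash
python3 - <<'E'
from h import *
pose()
E
```

```text
t 9.2 p [ 514.7 -194.3   75.5] yaxis deg -18.0 z [ 0.001 -0.    -1.   ] w 37.8 j [-0.6  -0.02 -0.31  1.28  0.    1.29]
```

>>> send_rows:
  rows:
    - [[0, 0, -0.02, 0, 0, 0], [0, 0, -0.04, 0, 0, 0], [0, 0, -0.05, 0, 0, 0], [0, 0, -0.057, 0, 0, 0], [0, 0, -0.057, 0, 0, 0]]

```text
time_s: 9.82
position: [0.5145, -0.1951, 0.0176]
tool_rot: [2.542, 1.845, 0.0]
ft_force: [-0.0, -0.2, -1.8]
width: 0.0381
grip_force: 61.6
```

>>> send_rows:
  rows:
    - [[0, 0, -0.001, 0, 0, 0], [0, 0, -0.001, 0, 0, 0], [0, 0, -0.001, 0, 0, 0], [0, 0, -0.001, 0, 0, 0], [0, 0, -0.001, 0, 0, 0]]

```text
time_s: 10.45
position: [0.5145, -0.1952, 0.0169]
tool_rot: [2.541, 1.845, 0.001]
ft_force: [-0.5, -0.3, 5.9]
width: 0.0383
grip_force: 62.3
```

>>> send_rows:
  hand: 0.056
  rows:
    - [[0, 0, 0, 0, 0, 0], [0, 0, 0, 0, 0, 0], [0, 0, 0.0, 0, 0, 0], [0, 0, 0.03, 0, 0, 0], [0, 0, 0.09, 0, 0, 0]]

```text
time_s: 11.08
position: [0.5123, -0.1937, 0.1047]
tool_rot: [-2.538, -1.843, 0.003]
ft_force: [0.7, -0.9, 0.3]
width: 0.056
grip_force: 0.0
```

>>> send_rows:
  hand: 0.0854
  rows:
    - [[-0.015, 0.055, 0.01, 0, 0, 3], [-0.03, 0.11, 0.01, 0, 0, 6], [-0.045, 0.165, 0.01, 0, 0, 9], [-0.06, 0.22, 0.01, 0, 0, 12], [-0.07, 0.275, 0.01, 0, 0, 12]]

```text
time_s: 11.7
position: [0.4434, 0.0817, 0.1164]
tool_rot: [2.335, 2.101, 0.001]
ft_force: [1.5, 0.1, -0.5]
width: 0.0855
grip_force: 0.0
```

>>> send_rows:
  rows:
    - [[-0.011, 0.04, 0.0, 0, 0, 0], [-0.0125, 0.08, 0, 0, 0, 0], [-0.0125, 0.1035, -0.02, 0, 0, 0], [-0.0125, 0.1035, -0.05, 0, 0, 0], [-0.0125, 0.1035, -0.06, 0, 0, 0]]

```text
time_s: 12.32
position: [0.4303, 0.1837, 0.0546]
tool_rot: [-2.334, -2.101, 0.003]
ft_force: [-1.1, -0.3, 0.3]
width: 0.0858
grip_force: 0.0
```

```bash
python3 - <<'E'
from h import *
pose()
c,im=save("top","top3")
for b in blobs(c,im,0.012,190,300): print(*b)
cv2.imwrite("pics/top3.png",cv2.resize(im[230:310,330:470],None,fx=4,fy=4,interpolation=cv2.INTER_CUBIC)[:,:,::-1])
E
```

```text
t 12.32 p [430.3 183.7  54.6] yaxis deg -6.0 z [-0.003 -0.    -1.   ] w 85.8 j [ 0.12 -0.26 -0.57  1.26 -0.    1.8 ]
[269. 302.] [453.8  90. ] 87.1 [40.9 47.1]
[224. 265.] [535.5 198.4] -89.1 [39.5 67.1]
[268. 259.] [551.9  96.1] 87.9 [40.3 57.6]
[402. 281.] [ 522.7 -197.2] 71.9 [133.6 256.9]
[190. 239.] [596.4 280. ] -80.4 [39.7 57.1]
[136. 241.] [589.2 403.4] 69.2 [24.5 87.4]
[232. 229.] [622. 181.] 69.0 [41.  47.3]
[596. 241.] [ 612.5 -674.1] 5.8 [ 21.1 502.1]
[607. 240.] [ 615.1 -698. ] 5.7 [ 21.1 502.3]
[617. 239.] [ 617.8 -722.1] 5.7 [ 20.8 502.7]
[626. 235.] [ 625.4 -745.5] 5.7 [ 21.2 492.8]
```

>>> send_rows:
  rows:
    - [[0.001, 0, -0.02, 0, 0, 0], [0.001, 0, -0.04, 0, 0, 0], [0.001, 0, -0.05, 0, 0, 0], [0.001, 0, -0.05, 0, 0, 0], [0.001, 0, -0.05, 0, 0, 0]]

```text
time_s: 13.0
position: [0.4334, 0.1836, 0.0073]
tool_rot: [2.335, 2.101, 0.002]
ft_force: [-0.1, -0.0, 0.8]
width: 0.0852
grip_force: 0.0
```

>>> send_rows:
  hand: 0.03
  rows:
    - [[0, 0, 0, 0, 0, 0], [0, 0, 0, 0, 0, 0], [0, 0, 0, 0, 0, 0], [0, 0, 0, 0, 0, 0], [0, 0, 0, 0, 0, 0]]

```text
time_s: 13.62
position: [0.4331, 0.1837, 0.0069]
tool_rot: [2.335, 2.101, 0.001]
ft_force: [-1.2, 0.6, 6.4]
width: 0.0382
grip_force: 61.6
```

>>> send_rows:
  rows:
    - [[0, 0, 0, 0, 0, 0], [0, 0, 0.03, 0, 0, 0], [0, 0, 0.07, 0, 0, 0], [0, 0, 0.1, 0, 0, 0], [0, 0, 0.1, 0, 0, 0]]

```text
time_s: 14.25
position: [0.434, 0.1838, 0.1082]
tool_rot: [2.334, 2.1, 0.005]
ft_force: [0.4, -0.7, -2.2]
width: 0.0384
grip_force: 61.1
```

>>> send_rows:
  rows:
    - [[0.018, -0.055, 0, 0, 0, -3], [0.036, -0.11, 0, 0, 0, -6], [0.054, -0.165, 0, 0, 0, -9], [0.072, -0.22, 0, 0, 0, -12], [0.09, -0.27, 0, 0, 0, -12.1]]

```text
time_s: 14.88
position: [0.5221, -0.0881, 0.1043]
tool_rot: [-2.544, -1.841, 0.002]
ft_force: [0.4, 0.1, -1.3]
width: 0.0385
grip_force: 61.0
```

>>> send_rows:
  rows:
    - [[0.0154, -0.0324, 0, 0, 0, 0], [0.0154, -0.0324, -0.015, 0, 0, 0], [0.0154, -0.0324, -0.03, 0, 0, 0], [0.0154, -0.0324, -0.03, 0, 0, 0], [0.0154, -0.0324, -0.03, 0, 0, 0]]

```text
time_s: 15.5
position: [0.5379, -0.1179, 0.0763]
tool_rot: [-2.543, -1.845, 0.0]
ft_force: [-0.4, -0.4, -0.7]
width: 0.0383
grip_force: 61.1
```

```bash
python3 - <<'E'
from h import *
pose()
E
```

```text
t 15.5 p [ 537.9 -117.9   76.3] yaxis deg -18.1 z [-0.  0. -1.] w 38.3 j [-0.45 -0.01 -0.31  1.28  0.    1.43]
```

>>> send_rows:
  rows:
    - [[0.0005, -0.0005, -0.02, 0, 0, 0], [0.0005, -0.0005, -0.04, 0, 0, 0], [0.0005, -0.0005, -0.05, 0, 0, 0], [0.0005, -0.0005, -0.056, 0, 0, 0], [0.0005, -0.0005, -0.056, 0, 0, 0]]

```text
time_s: 16.12
position: [0.5386, -0.1193, 0.0202]
tool_rot: [2.544, 1.843, 0.0]
ft_force: [-0.3, -0.4, -2.2]
width: 0.0382
grip_force: 61.1
```

>>> send_rows:
  rows:
    - [[0, 0, -0.001, 0, 0, 0], [0, 0, -0.001, 0, 0, 0], [0, 0, -0.001, 0, 0, 0], [0, 0, -0.001, 0, 0, 0], [0, 0, -0.001, 0, 0, 0]]

```text
time_s: 16.75
position: [0.5386, -0.1193, 0.0194]
tool_rot: [2.544, 1.843, 0.0]
ft_force: [1.7, 0.3, -1.8]
width: 0.0383
grip_force: 61.1
```

>>> send_rows:
  hand: 0.056
  rows:
    - [[0, 0, 0, 0, 0, 0], [0, 0, 0, 0, 0, 0], [0, 0, 0.0, 0, 0, 0], [0, 0, 0.03, 0, 0, 0], [0, 0, 0.09, 0, 0, 0]]

```text
time_s: 17.38
position: [0.5367, -0.1184, 0.1079]
tool_rot: [-2.54, -1.841, 0.004]
ft_force: [0.4, -0.4, -0.6]
width: 0.0564
grip_force: 0.0
```

>>> send_rows:
  hand: 0.0854
  rows:
    - [[-0.001, 0.058, 0.01, 0, 0, 4], [-0.002, 0.116, 0.01, 0, 0, 8], [-0.003, 0.174, 0.01, 0, 0, 12], [-0.0034, 0.232, 0.01, 0, 0, 15.9], [-0.0034, 0.29, 0.01, 0, 0, 15.9]]

```text
time_s: 18.0
position: [0.535, 0.1726, 0.1196]
tool_rot: [2.263, 2.178, 0.001]
ft_force: [0.8, -0.9, 0.0]
width: 0.0856
grip_force: 0.0
```

>>> send_rows:
  rows:
    - [[0, 0.0276, 0.0, 0, 0, 0], [0, 0.0276, -0.03, 0, 0, 0], [0, 0.0276, -0.06, 0, 0, 0], [0, 0.0276, -0.07, 0, 0, 0], [0, 0.0276, -0.07, 0, 0, 0]]

```text
time_s: 18.62
position: [0.5349, 0.1982, 0.0492]
tool_rot: [-2.264, -2.177, 0.001]
ft_force: [-0.2, 0.4, -0.1]
width: 0.0853
grip_force: 0.0
```

```bash
python3 - <<'E'
from h import *
pose()
c,im=save("top","top4")
for b in blobs(c,im,0.012,190,300)[:8]: print(*b)
cv2.imwrite("pics/top4.png",cv2.resize(im[230:310,330:470],None,fx=4,fy=4,interpolation=cv2.INTER_CUBIC)[:,:,::-1])
E
```

```text
t 18.62 p [534.9 198.2  49.2] yaxis deg -2.2 z [-0.001 -0.    -1.   ] w 85.3 j [ 0.13  0.07 -0.28  1.23 -0.    1.74]
[269. 302.] [453.8  90. ] 87.1 [40.9 47.2]
[268. 259.] [552.  96.] 88.1 [40.5 57.7]
[396. 276.] [ 522.2 -199.9] 71.9 [134.3 262.7]
[614. 244.] [ 616.9 -710.3] 5.7 [ 93.7 503.5]
```

View pics/top4.png

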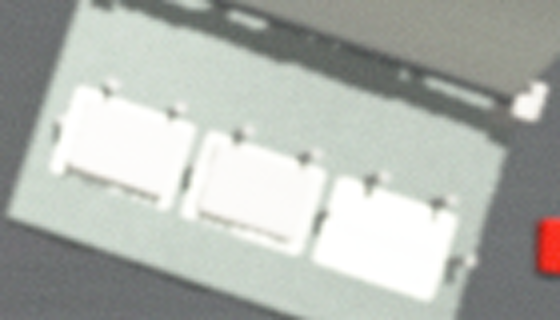

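>>> send_rows:
  rows:
    - [[0, 0, -0.02, 0, 0, 0], [0, 0, -0.037, 0, 0, 0], [0, 0, -0.046, 0, 0, 0], [0, 0, -0.046, 0, 0, 0], [0, 0, -0.046, 0, 0, 0]]

```text
time_s: 19.3
position: [0.5355, 0.1984, 0.0038]
tool_rot: [2.264, 2.177, 0.001]
ft_force: [-0.2, 0.3, -0.4]
width: 0.0851
grip_force: 0.0
```

>>> send_rows:
  hand: 0.03
  rows:
    - [[0, 0, 0, 0, 0, 0], [0, 0, 0, 0, 0, 0], [0, 0, 0, 0, 0, 0], [0, 0, 0, 0, 0, 0], [0, 0, 0, 0, 0, 0]]

```text
time_s: 19.92
position: [0.5358, 0.1984, 0.0041]
tool_rot: [2.264, 2.177, 0.002]
ft_force: [-0.1, 0.7, 5.5]
width: 0.0381
grip_force: 61.4
```

>>> send_rows:
  rows:
    - [[0, 0, 0, 0, 0, 0], [0, 0, 0.03, 0, 0, 0], [0, 0, 0.07, 0, 0, 0], [0, 0, 0.1, 0, 0, 0], [0, 0, 0.1, 0, 0, 0]]

```text
time_s: 20.55
position: [0.5365, 0.1985, 0.1052]
tool_rot: [2.263, 2.176, 0.005]
ft_force: [-0.7, 0.5, -2.9]
width: 0.0385
grip_force: 61.8
```

```bash
python3 - <<'E'
from h import *
pose()
c,im=save("wrist","w5")
E
```

```text
t 20.55 p [536.5 198.5 105.2] yaxis deg -2.2 z [ 0.004  0.    -1.   ] w 38.5 j [ 0.13  0.03 -0.21  1.33 -0.    1.74]
```

View pics/w5.png

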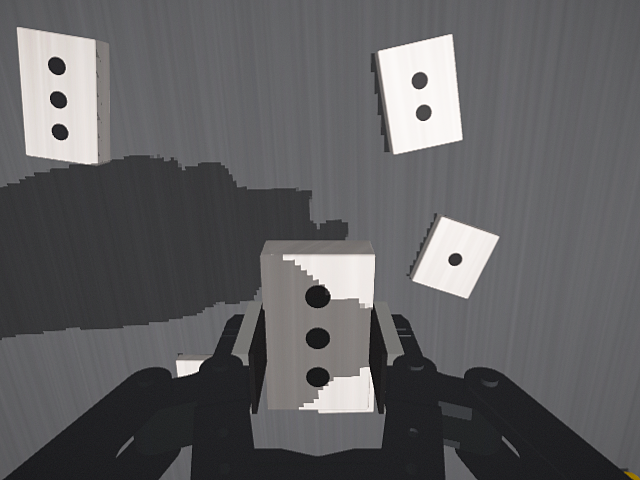

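>>> send_rows:
  rows:
    - [[0.0, -0.058, 0, 0, 0, -4], [0.001, -0.116, 0, 0, 0, -8], [0.002, -0.174, 0, 0, 0, -12], [0.003, -0.232, 0, 0, 0, -15.9], [0.003, -0.29, 0, 0, 0, -15.9]]

```text
time_s: 21.22
position: [0.5367, -0.093, 0.1008]
tool_rot: [-2.543, -1.841, 0.002]
ft_force: [1.3, 0.3, -3.8]
width: 0.0384
grip_force: 61.7
```

>>> send_rows:
  rows:
    - [[0, -0.0271, 0, 0, 0, 0], [0, -0.0271, -0.01, 0, 0, 0], [0, -0.0271, -0.025, 0, 0, 0], [0, -0.0271, -0.025, 0, 0, 0], [0, -0.0271, -0.025, 0, 0, 0]]

```text
time_s: 21.85
position: [0.538, -0.1178, 0.078]
tool_rot: [-2.542, -1.845, 0.0]
ft_force: [0.4, -0.0, -2.5]
width: 0.038
grip_force: 61.6
```

```bash
python3 - <<'E'
from h import *
pose()
E
```

```text
t 21.85 p [ 538.  -117.8   78. ] yaxis deg -18.1 z [-0.  0. -1.] w 38.0 j [-0.45 -0.01 -0.3   1.28  0.    1.43]
```

>>> send_rows:
  rows:
    - [[0.0005, -0.0005, -0.015, 0, 0, 0], [0.0005, -0.0005, -0.03, 0, 0, 0], [0.0005, -0.0005, -0.037, 0, 0, 0], [0.0005, -0.0005, -0.0405, 0, 0, 0], [0.0005, -0.0005, -0.0405, 0, 0, 0]]

```text
time_s: 22.48
position: [0.5386, -0.1193, 0.0377]
tool_rot: [-2.544, -1.843, 0.0]
ft_force: [-0.3, -0.6, -3.2]
width: 0.0384
grip_force: 61.7
```

>>> send_rows:
  rows:
    - [[0, 0, -0.001, 0, 0, 0], [0, 0, -0.001, 0, 0, 0], [0, 0, -0.001, 0, 0, 0], [0, 0, -0.001, 0, 0, 0], [0, 0, -0.001, 0, 0, 0]]

```text
time_s: 23.1
position: [0.5387, -0.1193, 0.0369]
tool_rot: [2.544, 1.843, 0.0]
ft_force: [-0.1, -0.5, -2.4]
width: 0.0383
grip_force: 61.7
```

>>> send_rows:
  hand: 0.056
  rows:
    - [[0, 0, -0.0005, 0, 0, 0], [0, 0, -0.0005, 0, 0, 0], [0, 0, 0.0, 0, 0, 0], [0, 0, 0.03, 0, 0, 0], [0, 0, 0.075, 0, 0, 0]]

```text
time_s: 23.72
position: [0.5376, -0.1188, 0.1115]
tool_rot: [-2.542, -1.842, 0.002]
ft_force: [0.3, 0.6, 0.8]
width: 0.0559
grip_force: 0.0
```

>>> send_rows:
  hand: 0.0854
  rows:
    - [[-0.02, 0.05, 0.0, 0, 0, 4], [-0.04, 0.1, 0.0, 0, 0, 8], [-0.065, 0.15, 0, 0, 0, 12], [-0.085, 0.19, 0, 0, 0, 15.3], [-0.085, 0.2, 0, 0, 0, 15.3]]

```text
time_s: 24.35
position: [0.4528, 0.0826, 0.1122]
tool_rot: [2.272, 2.169, 0.001]
ft_force: [-0.3, -0.7, -0.7]
width: 0.0853
grip_force: 0.0
```

```bash
python3 - <<'E'
from h import *
pose()
c,im=save("wrist","w6")
for b in blobs(c,im,0.008,190,300): print(*b)
c,im=save("top","top5")
for b in blobs(c,im,0.012,190,300)[:8]: print(*b)
E
```

```text
t 24.35 p [452.8  82.6 112.2] yaxis deg -2.7 z [ 0.001  0.    -1.   ] w 85.3 j [-0.11 -0.32 -0.52  1.38  0.    1.51]
[321. 204.] [454.7 102.8] -2.6 [22.4 39.3]
[479. 206.] [553.9  96.3] 89.4 [39.9 56.5]
[633.  69.] [631.5 173.1] -78.4 [11.6 25.7]
[179. 323.] [401.7 296.4] 79.7 [39.7 47.5]
[267. 258.] [553.6  95.9] -88.7 [39.7 55.9]
[399. 278.] [ 523.  -197.6] 71.9 [133.1 256.4]
[189. 239.] [596.4 280.1] -80.2 [39.7 57. ]
[136. 241.] [589.2 403.3] 69.2 [24.5 87.2]
[234. 216.] [651.2 178.5] 69.0 [40.8 47.1]
[596. 241.] [ 612.6 -674. ] 5.7 [ 20.8 501.9]
[607. 240.] [ 615.1 -698.2] 5.7 [ 21.1 502.3]
```

>>> send_rows:
  rows:
    - [[0.001, 0.008, -0.03, 0, 0, 0], [0.001, 0.008, -0.06, 0, 0, 0], [0.001, 0.008, -0.09, 0, 0, 0], [0.001, 0.008, -0.105, 0, 0, 0], [0.001, 0.008, -0.107, 0, 0, 0]]

```text
time_s: 25.08
position: [0.4544, 0.0881, 0.0042]
tool_rot: [-2.276, -2.164, 0.002]
ft_force: [-0.1, -0.4, 0.1]
width: 0.0855
grip_force: 0.0
```

>>> send_rows:
  rows:
    - [[0, 0, -0.001, 0, 0, 0], [0, 0, -0.001, 0, 0, 0], [0, 0, -0.001, 0, 0, 0], [0, 0, -0.001, 0, 0, 0], [0, 0, -0.001, 0, 0, 0]]

```text
time_s: 25.7
position: [0.4547, 0.0888, 0.004]
tool_rot: [2.276, 2.166, 0.0]
ft_force: [0.1, -0.9, 0.7]
width: 0.0856
grip_force: 0.0
```

>>> send_rows:
  hand: 0.03
  rows:
    - [[0, 0.001, -0.0025, 0, 0, 0], [0, 0.001, -0.0025, 0, 0, 0], [0, 0.001, -0.0025, 0, 0, 0], [0, 0.001, -0.0025, 0, 0, 0], [0, 0.001, -0.0025, 0, 0, 0]]

```text
time_s: 26.32
position: [0.4549, 0.0897, 0.0016]
tool_rot: [2.275, 2.165, 0.001]
ft_force: [-0.8, -1.0, 5.3]
width: 0.0378
grip_force: 60.7
```

>>> send_rows:
  rows:
    - [[0, 0, 0, 0, 0, 0], [0, 0, 0.03, 0, 0, 0], [0, 0, 0.07, 0, 0, 0], [0, 0, 0.1, 0, 0, 0], [0, 0, 0.1, 0, 0, 0]]

```text
time_s: 26.95
position: [0.456, 0.0896, 0.1032]
tool_rot: [2.274, 2.164, 0.004]
ft_force: [-0.0, 0.1, -1.8]
width: 0.0378
grip_force: 60.7
```

```bash
python3 - <<'E'
from h import *
pose()
c,im=save("wrist","w7",(200,180,440,420),2)
E
```

```text
t 26.95 p [456.   89.6 103.2] yaxis deg -2.8 z [ 0.003 -0.    -1.   ] w 37.8 j [-0.09 -0.31 -0.52  1.35 -0.    1.53]
```

View pics/w7.png

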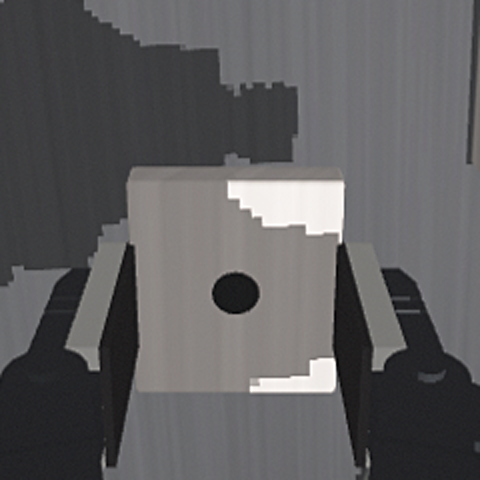

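>>> send_rows:
  rows:
    - [[0.02, -0.05, 0, 0, 0, -4], [0.04, -0.1, 0, 0, 0, -8], [0.06, -0.15, 0, 0, 0, -12], [0.075, -0.19, 0, 0, 0, -15.3], [0.0835, -0.2086, 0, 0, 0, -15.3]]

```text
time_s: 27.62
position: [0.5375, -0.1204, 0.0992]
tool_rot: [-2.544, -1.839, 0.002]
ft_force: [-0.9, 1.1, -1.2]
width: 0.0375
grip_force: 60.7
```

>>> send_rows:
  rows:
    - [[0, 0, -0.01, 0, 0, 0], [0, 0, -0.02, 0, 0, 0], [0, 0, -0.03, 0, 0, 0], [0, 0, -0.03, 0, 0, 0], [0, 0, -0.03, 0, 0, 0]]

```text
time_s: 28.25
position: [0.5382, -0.1185, 0.0716]
tool_rot: [2.543, 1.844, 0.0]
ft_force: [1.2, -0.2, -0.5]
width: 0.0374
grip_force: 60.7
```

```bash
python3 - <<'E'
from h import *
pose()
E
```

```text
t 28.25 p [ 538.2 -118.5   71.6] yaxis deg -18.1 z [ 0. -0. -1.] w 37.4 j [-0.45 -0.01 -0.31  1.27  0.    1.43]
```

>>> send_rows:
  rows:
    - [[0.0004, -0.0003, -0.008, 0, 0, 0], [0.0004, -0.0003, -0.016, 0, 0, 0], [0.0004, -0.0003, -0.021, 0, 0, 0], [0.0004, -0.0003, -0.021, 0, 0, 0], [0.0004, -0.0003, -0.021, 0, 0, 0]]

```text
time_s: 28.88
position: [0.5385, -0.1192, 0.0501]
tool_rot: [-2.544, -1.843, 0.0]
ft_force: [0.4, 0.1, -0.9]
width: 0.0376
grip_force: 60.7
```

>>> send_rows:
  rows:
    - [[0, 0, -0.0006, 0, 0, 0], [0, 0, -0.0006, 0, 0, 0], [0, 0, -0.0006, 0, 0, 0], [0, 0, -0.0006, 0, 0, 0], [0, 0, -0.0006, 0, 0, 0]]

```text
time_s: 29.5
position: [0.5385, -0.1192, 0.0497]
tool_rot: [2.544, 1.843, 0.0]
ft_force: [-0.1, 0.3, -1.2]
width: 0.0378
grip_force: 60.7
```

>>> send_rows:
  hand: 0.056
  rows:
    - [[0, 0, 0, 0, 0, 0], [0, 0, 0, 0, 0, 0], [0, 0, 0.0, 0, 0, 0], [0, 0, 0.03, 0, 0, 0], [0, 0, 0.065, 0, 0, 0]]

```text
time_s: 30.12
position: [0.538, -0.1189, 0.1149]
tool_rot: [-2.543, -1.843, 0.001]
ft_force: [0.4, -0.6, 0.1]
width: 0.0563
grip_force: 0.0
```

>>> send_rows:
  hand: 0.0854
  rows:
    - [[-0.019, 0.057, 0.0, 0, 0, 3], [-0.038, 0.114, 0.0, 0, 0, 7], [-0.057, 0.171, 0, 0, 0, 7], [-0.076, 0.228, 0, 0, 0, 7], [-0.095, 0.285, 0, 0, 0, 7]]

```text
time_s: 30.75
position: [0.4429, 0.1675, 0.1151]
tool_rot: [2.426, 1.994, 0.002]
ft_force: [1.5, 1.5, 0.6]
width: 0.0859
grip_force: 0.0
```

>>> send_rows:
  rows:
    - [[-0.019, 0.057, 0.0, 0, 0, 0], [-0.035, 0.105, 0.0, 0, 0, 0], [-0.043, 0.12, 0, 0, 0, 0], [-0.043, 0.12, 0, 0, 0, 0], [-0.043, 0.12, 0, 0, 0, 0]]

```text
time_s: 31.38
position: [0.4011, 0.2849, 0.1147]
tool_rot: [2.427, 1.994, -0.0]
ft_force: [0.0, -0.6, -0.4]
width: 0.0854
grip_force: 0.0
```

```bash
python3 - <<'E'
from h import *
pose()
c,im=save("wrist","w8")
for b in blobs(c,im,0.016,190,300): print(*b)
c,im=save("top","top6")
for b in blobs(c,im,0.012,190,300)[:8]: print(*b)
E
```

```text
t 31.38 p [401.1 284.9 114.7] yaxis deg -11.2 z [ 0. -0. -1.] w 85.4 j [ 0.35 -0.22 -0.43  1.36 -0.    2.12]
[319. 279.] [395.7 260. ] -9.7 [10.2 38.3]
[317. 207.] [403.9 303.9] -11.1 [30.2 39.4]
[622. 185.] [587.2 281.3] -80.3 [24.8 54.2]
[621.  28.] [582.  371.6] 68.9 [17.8 26.1]
[268. 259.] [551.9  96. ] 88.1 [40.4 57.7]
[136. 241.] [589.3 403.5] 69.2 [24.5 87.7]
[396. 275.] [ 522.2 -200. ] 72.0 [134.6 262.6]
[190. 239.] [597.1 280.1] -80.4 [41.  57.1]
[234. 216.] [651.1 178.7] 69.0 [41.2 47.5]
[614. 244.] [ 616.8 -710.2] 5.8 [ 93.7 503.6]
```

>>> send_rows:
  rows:
    - [[0, 0.002, -0.03, 0, 0, 0], [0, 0.002, -0.06, 0, 0, 0], [0, 0.002, -0.09, 0, 0, 0], [0, 0.002, -0.108, 0, 0, 0], [0, 0.002, -0.111, 0, 0, 0]]

```text
time_s: 32.1
position: [0.4001, 0.2871, 0.0028]
tool_rot: [-2.427, -1.994, 0.003]
ft_force: [-0.0, 0.0, 0.2]
width: 0.0851
grip_force: 0.0
```

>>> send_rows:
  hand: 0.03
  rows:
    - [[0, 0, 0, 0, 0, 0], [0, 0, 0, 0, 0, 0], [0, 0, 0, 0, 0, 0], [0, 0, 0, 0, 0, 0], [0, 0, 0, 0, 0, 0]]

```text
time_s: 32.72
position: [0.4015, 0.2882, 0.0051]
tool_rot: [2.426, 1.995, 0.003]
ft_force: [-0.1, 0.2, 6.1]
width: 0.038
grip_force: 61.3
```

>>> send_rows:
  rows:
    - [[0, 0, 0, 0, 0, 0], [0, 0, 0.03, 0, 0, 0], [0, 0, 0.07, 0, 0, 0], [0, 0, 0.1, 0, 0, 0], [0, 0, 0.1, 0, 0, 0]]

```text
time_s: 33.35
position: [0.4021, 0.2885, 0.106]
tool_rot: [2.425, 1.995, 0.006]
ft_force: [0.8, 0.8, -4.0]
width: 0.0382
grip_force: 61.9
```

>>> send_rows:
  rows:
    - [[0.012, -0.055, 0, 0, 0, -3], [0.025, -0.11, 0, 0, 0, -6.9], [0.038, -0.165, 0, 0, 0, -6.9], [0.05, -0.22, 0, 0, 0, -6.9], [0.063, -0.275, 0, 0, 0, -6.9]]

```text
time_s: 33.98
position: [0.4628, 0.0112, 0.1019]
tool_rot: [-2.541, -1.845, 0.002]
ft_force: [1.1, 0.7, -3.5]
width: 0.0381
grip_force: 61.9
```

>>> send_rows:
  rows:
    - [[0.012, -0.055, 0, 0, 0, 0], [0.025, -0.11, 0, 0, 0, 0], [0.038, -0.165, 0, 0, 0, 0], [0.048, -0.2, 0, 0, 0, 0], [0.0498, -0.207, 0, 0, 0, 0]]

```text
time_s: 34.6
position: [0.5127, -0.1958, 0.1016]
tool_rot: [-2.543, -1.841, 0.002]
ft_force: [0.4, 1.1, -4.3]
width: 0.0384
grip_force: 62.0
```

>>> send_rows:
  rows:
    - [[0, 0, -0.01, 0, 0, 0], [0, 0, -0.02, 0, 0, 0], [0, 0, -0.025, 0, 0, 0], [0, 0, -0.025, 0, 0, 0], [0, 0, -0.025, 0, 0, 0]]

```text
time_s: 35.22
position: [0.5135, -0.194, 0.0791]
tool_rot: [2.541, 1.846, 0.0]
ft_force: [-0.6, -0.3, -1.9]
width: 0.0381
grip_force: 62.0
```

```bash
python3 - <<'E'
from h import *
pose()
c,im=save("wrist","w9")
for b in blobs(c,im,0.056,190,300): print(*b)
E
```

```text
t 35.23 p [ 513.5 -194.    79.1] yaxis deg -18.0 z [ 0.001 -0.    -1.   ] w 38.1 j [-0.6  -0.02 -0.31  1.28 -0.    1.29]
[318. 418.] [ 492.3 -259.4] -18.0 [10.6 39.5]
[321. 280.] [ 514.5 -189. ] -17.3 [24.5 48. ]
[334. 215.] [ 525.9 -161.4] -18.0 [18.9 36.8]
[319. 178.] [ 529.9 -144.5] -18.0 [ 9.1 36.6]
[326. 102.] [ 538.8 -117.9] 71.9 [39.4 55.1]
[320.  32.] [546.6 -93.2] -17.9 [ 6.  36.7]
```

>>> send_rows:
  rows:
    - [[0.0003, 0, -0.015, 0, 0, 0], [0.0003, 0, -0.03, 0, 0, 0], [0.0003, 0, -0.04, 0, 0, 0], [0.0003, 0, -0.045, 0, 0, 0], [0.0003, 0, -0.045, 0, 0, 0]]

```text
time_s: 35.9
position: [0.5137, -0.1942, 0.0337]
tool_rot: [2.542, 1.846, 0.0]
ft_force: [-0.1, 0.2, -3.7]
width: 0.0383
grip_force: 62.0
```

>>> send_rows:
  rows:
    - [[0, 0, -0.0008, 0, 0, 0], [0, 0, -0.0008, 0, 0, 0], [0, 0, -0.0008, 0, 0, 0], [0, 0, -0.0008, 0, 0, 0], [0, 0, -0.0008, 0, 0, 0]]

```text
time_s: 36.52
position: [0.5139, -0.1943, 0.0331]
tool_rot: [2.542, 1.845, 0.0]
ft_force: [2.1, -0.8, -1.1]
width: 0.0383
grip_force: 62.2
```

>>> send_rows:
  hand: 0.056
  rows:
    - [[0, 0, 0, 0, 0, 0], [0, 0, 0, 0, 0, 0], [0, 0, 0.0, 0, 0, 0], [0, 0, 0.03, 0, 0, 0], [0, 0, 0.08, 0, 0, 0]]

```text
time_s: 37.15
position: [0.5124, -0.1933, 0.1121]
tool_rot: [-2.54, -1.844, 0.002]
ft_force: [0.1, -0.3, 0.5]
width: 0.056
grip_force: 0.0
```

>>> send_rows:
  hand: 0.0854
  rows:
    - [[0.0, 0.058, 0.0, 0, 0, 4], [0.005, 0.115, 0.0, 0, 0, 8], [0.015, 0.17, 0, 0, 0, 12], [0.028, 0.225, 0, 0, 0, 16], [0.038, 0.28, 0, 0, 0, 17.3]]

```text
time_s: 37.78
position: [0.552, 0.0877, 0.1132]
tool_rot: [2.234, 2.208, 0.001]
ft_force: [0.8, 0.7, 0.3]
width: 0.0853
grip_force: 0.0
```

```bash
python3 - <<'E'
from h import *
pose()
c,im=save("wrist","w10")
for b in blobs(c,im,0.012,190,300): print(*b)
c,im=save("top","top7")
for b in blobs(c,im,0.012,190,300)[:6]: print(*b)
cv2.imwrite("pics/top7.png",cv2.resize(im[230:310,330:470],None,fx=4,fy=4,interpolation=cv2.INTER_CUBIC)[:,:,::-1])
E
```

```text
t 37.77 p [552.   87.7 113.2] yaxis deg -0.7 z [ 0.001 -0.    -1.   ] w 85.3 j [-0.08 -0.01 -0.23  1.35 -0.    1.51]
[320. 197.] [552.8 114.1] -0.6 [31.8 39.3]
[496.  68.] [651. 184.] 68.9 [39.3 47. ]
[398. 278.] [ 522.8 -198.1] 72.1 [133.5 258.7]
[136. 241.] [589.2 403.3] 69.2 [24.5 87.2]
[607. 240.] [ 615.1 -698. ] 5.8 [ 21.4 502.3]
[596. 241.] [ 613.2 -674. ] 5.7 [ 21.1 503.5]
[621. 238.] [ 619.2 -734. ] 5.7 [ 45.3 503.2]
```

>>> send_rows:
  rows:
    - [[0, 0.01, -0.02, 0, 0, 0], [0, 0.01, -0.04, 0, 0, 0], [0, 0.01, -0.06, 0, 0, 0], [0, 0.01, -0.06, 0, 0, 0], [0, 0.01, -0.06, 0, 0, 0]]

```text
time_s: 38.5
position: [0.5518, 0.0953, 0.0532]
tool_rot: [2.236, 2.206, 0.0]
ft_force: [0.4, -0.3, 0.5]
width: 0.0852
grip_force: 0.0
```

```bash
python3 - <<'E'
from h import *
pose()
c,im=save("wrist","w11")
for b in blobs(c,im,0.012,190,300): print(*b)
E
```

```text
t 38.5 p [551.8  95.3  53.2] yaxis deg -0.8 z [ 0. -0. -1.] w 85.2 j [-0.06  0.03 -0.31  1.24 -0.    1.52]
[329. 316.] [555.3  75.9] -0.7 [12.6 32.3]
[324. 233.] [552.5 115.5] -0.7 [18.1 38.7]
[548.  89.] [650.2 180. ] 68.7 [38.5 44.5]
```

>>> send_rows:
  rows:
    - [[0.0005, 0.0015, -0.02, 0, 0, 0], [0.0005, 0.0015, -0.04, 0, 0, 0], [0.0005, 0.0015, -0.05, 0, 0, 0], [0.0005, 0.0015, -0.051, 0, 0, 0], [0.0005, 0.0015, -0.051, 0, 0, 0]]

```text
time_s: 39.17
position: [0.5524, 0.0973, 0.0022]
tool_rot: [2.235, 2.207, 0.0]
ft_force: [-1.0, 0.8, 1.6]
width: 0.0857
grip_force: 0.0
```

>>> send_rows:
  hand: 0.03
  rows:
    - [[0, 0, 0, 0, 0, 0], [0, 0, 0, 0, 0, 0], [0, 0, 0, 0, 0, 0], [0, 0, 0, 0, 0, 0], [0, 0, 0, 0, 0, 0]]

```text
time_s: 39.8
position: [0.5527, 0.0973, 0.0027]
tool_rot: [2.235, 2.206, 0.001]
ft_force: [-0.9, -0.5, 5.6]
width: 0.0377
grip_force: 61.1
```

>>> send_rows:
  rows:
    - [[0, 0, 0, 0, 0, 0], [0, 0, 0.03, 0, 0, 0], [0, 0, 0.07, 0, 0, 0], [0, 0, 0.1, 0, 0, 0], [0, 0, 0.1, 0, 0, 0]]

```text
time_s: 40.42
position: [0.5537, 0.0973, 0.1041]
tool_rot: [2.234, 2.205, 0.004]
ft_force: [0.2, -0.2, -2.4]
width: 0.0381
grip_force: 61.2
```

>>> send_rows:
  rows:
    - [[-0.012, -0.056, 0, 0, 0, -4], [-0.024, -0.112, 0, 0, 0, -8], [-0.036, -0.168, 0, 0, 0, -12], [-0.0387, -0.225, 0, 0, 0, -16], [-0.0387, -0.28, 0, 0, 0, -17.3]]

```text
time_s: 41.05
position: [0.5122, -0.1841, 0.1]
tool_rot: [-2.542, -1.842, 0.001]
ft_force: [1.6, -0.1, -1.8]
width: 0.038
grip_force: 61.2
```

>>> send_rows:
  rows:
    - [[0, -0.0118, 0, 0, 0, 0], [0, -0.0118, -0.01, 0, 0, 0], [0, -0.0118, -0.02, 0, 0, 0], [0, -0.0118, -0.028, 0, 0, 0], [0, -0.0118, -0.028, 0, 0, 0]]

```text
time_s: 41.68
position: [0.513, -0.1932, 0.0728]
tool_rot: [-2.54, -1.847, 0.001]
ft_force: [0.0, -0.3, -2.4]
width: 0.0381
grip_force: 61.2
```

```bash
python3 - <<'E'
from h import *
pose()
E
```

```text
t 41.67 p [ 513.  -193.2   72.8] yaxis deg -18.0 z [-0.001  0.001 -1.   ] w 38.1 j [-0.6  -0.02 -0.32  1.27  0.    1.29]
```

>>> send_rows:
  rows:
    - [[0.0005, -0.0005, -0.01, 0, 0, 0], [0.0005, -0.0005, -0.018, 0, 0, 0], [0.0005, -0.0005, -0.025, 0, 0, 0], [0.0005, -0.0005, -0.025, 0, 0, 0], [0.0005, -0.0005, -0.025, 0, 0, 0]]

```text
time_s: 42.3
position: [0.5141, -0.1951, 0.0491]
tool_rot: [2.542, 1.845, 0.0]
ft_force: [0.2, -0.7, -2.0]
width: 0.0378
grip_force: 61.2
```

>>> send_rows:
  rows:
    - [[0, 0, -0.0008, 0, 0, 0], [0, 0, -0.0008, 0, 0, 0], [0, 0, -0.0008, 0, 0, 0], [0, 0, -0.0008, 0, 0, 0], [0, 0, -0.0008, 0, 0, 0]]

```text
time_s: 42.92
position: [0.5139, -0.195, 0.0481]
tool_rot: [2.542, 1.846, 0.0]
ft_force: [-0.5, -0.4, -2.9]
width: 0.0379
grip_force: 61.2
```

>>> send_rows:
  rows:
    - [[0, 0, -0.0012, 0, 0, 0], [0, 0, -0.0012, 0, 0, 0], [0, 0, -0.0012, 0, 0, 0], [0, 0, -0.0012, 0, 0, 0], [0, 0, -0.0012, 0, 0, 0]]

```text
time_s: 43.55
position: [0.514, -0.195, 0.047]
tool_rot: [2.542, 1.846, 0.0]
ft_force: [-0.8, -1.0, -1.3]
width: 0.038
grip_force: 61.3
```

>>> send_rows:
  hand: 0.056
  rows:
    - [[0, 0, 0, 0, 0, 0], [0, 0, 0, 0, 0, 0], [0, 0, 0.0, 0, 0, 0], [0, 0, 0.03, 0, 0, 0], [0, 0, 0.08, 0, 0, 0]]

```text
time_s: 44.18
position: [0.5128, -0.1942, 0.1262]
tool_rot: [-2.54, -1.844, 0.002]
ft_force: [0.8, -0.2, 0.2]
width: 0.0561
grip_force: 0.0
```

>>> send_rows:
  rows:
    - [[-0.03, 0.02, 0.04, 0, 0, 0], [-0.06, 0.03, 0.08, 0, 0, 0], [-0.1, 0.04, 0.12, 0, 0, 0], [-0.1, 0.04, 0.16, 0, 0, 0], [-0.1, 0.04, 0.19, 0, 0, 0]]

```text
time_s: 44.8
position: [0.4138, -0.155, 0.3192]
tool_rot: [2.54, 1.844, 0.001]
ft_force: [0.4, 0.8, 0.1]
width: 0.0559
grip_force: 0.0
```

```bash
python3 - <<'E'
from h import *
pose()
c,im=save("top","top8")
ct=c
cv2.imwrite("pics/top8.png",cv2.resize(im[180:320,330:500],None,fx=4,fy=4,interpolation=cv2.INTER_CUBIC)[:,:,::-1])
c,im=save("side","side8")
a=np.radians(-18.1);ux=np.array([np.cos(a),np.sin(a),0]);o=np.array([.514,-.1946,0])
for t in np.arange(1.7,1.9,.03):
    P=o+ux*(.095-.193*np.cos(t))+[0,0,.0605+.193*np.sin(t)]
    print(round(t,2),P.round(4),proj(ct,[P]).round(1),proj(c,[P]).round(1))
E
```

```text
t 44.8 p [ 413.8 -155.   319.2] yaxis deg -18.1 z [ 0.002 -0.002 -1.   ] w 55.9 j [-0.66 -0.34 -0.15  1.75 -0.    1.23]
1.7 [ 0.6279 -0.2318  0.2519] [[435.1 211.1]] [[341.6 134.4]]
1.73 [ 0.6334 -0.2336  0.2511] [[435.9 208.4]] [[340.3 133.5]]
1.76 [ 0.6388 -0.2354  0.2501] [[436.6 205.6]] [[339.  132.8]]
1.79 [ 0.6442 -0.2372  0.2489] [[437.4 202.9]] [[337.8 132.1]]
1.82 [ 0.6495 -0.2389  0.2475] [[438.1 200.3]] [[336.5 131.4]]
1.85 [ 0.6549 -0.2406  0.246 ] [[438.7 197.7]] [[335.2 130.8]]
1.88 [ 0.6601 -0.2424  0.2443] [[439.4 195.1]] [[334.  130.3]]
```

View pics/top8.png

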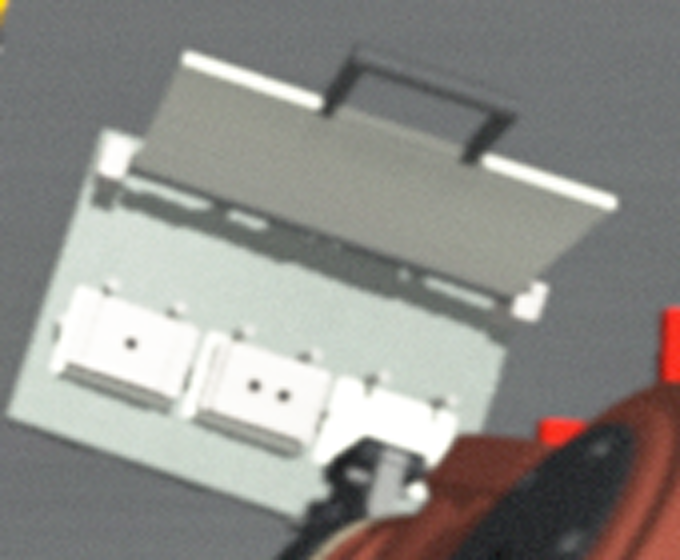

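>>> send_rows:
  hand: 0.06
  rows:
    - [[0.05, -0.018, 0, 0, 0, 0], [0.1, -0.036, 0, 0, 0, 0], [0.15, -0.054, 0, 0, 0, 0], [0.2, -0.072, 0, 0, 0, 0], [0.2346, -0.0838, 0, 0, 0, 0]]

```text
time_s: 45.52
position: [0.6501, -0.2392, 0.3149]
tool_rot: [-2.541, -1.845, 0.001]
ft_force: [0.7, -0.3, 0.9]
width: 0.0601
grip_force: 0.0
```

>>> send_rows:
  rows:
    - [[0, 0, 0, 0, 0, 0], [0, 0, 0, 0, 0, 0], [0, 0, 0, 0, 0, 0], [0, 0, 0, 0, 0, 0], [0, 0, 0, 0, 0, 0]]

```text
time_s: 46.15
position: [0.6483, -0.2386, 0.3178]
tool_rot: [2.541, 1.845, 0.001]
ft_force: [-0.5, 0.5, 0.1]
width: 0.06
grip_force: 0.0
```

```bash
python3 - <<'E'
from h import *
pose()
c,im=save("wrist","w12")
a=np.radians(-18.1);ux=np.array([np.cos(a),np.sin(a),0]);uy=np.array([-np.sin(a),np.cos(a),0]);o=np.array([.514,-.1946,0])
im=im.copy()
for t,col in((1.77,(0,255,0)),(1.815,(255,0,0)),(1.86,(0,0,255))):
    P=o+ux*(.095-.193*np.cos(t))+[0,0,.0605+.193*np.sin(t)]
    q=proj(c,[P-uy*.033,P+uy*.033]).round().astype(int); print(t,q.tolist())
    cv2.line(im,q[0].tolist(),q[1].tolist(),col,1)
cv2.imwrite("pics/w12.png",im[:,:,::-1])
E
```

```text
t 46.15 p [ 648.3 -238.6  317.8] yaxis deg -18.0 z [ 0.001 -0.001 -1.   ] w 60.0 j [-0.54  0.46  0.67  1.78  0.    1.34]
1.77 [[304, 310], [303, 198]]
1.815 [[318, 308], [319, 198]]
1.86 [[333, 306], [334, 197]]
```

View pics/w12.png

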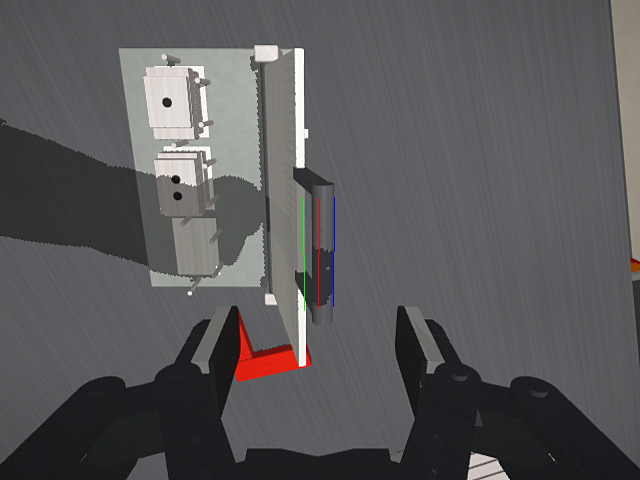

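>>> send_rows:
  rows:
    - [[0.002, -0.0006, -0.02, 0, 0, 0], [0.002, -0.0006, -0.04, 0, 0, 0], [0.002, -0.0006, -0.06, 0, 0, 0], [0.002, -0.0006, -0.08, 0, 0, 0], [0.002, -0.0006, -0.088, 0, 0, 0]]

```text
time_s: 46.82
position: [0.65, -0.2391, 0.2277]
tool_rot: [-2.541, -1.845, 0.001]
ft_force: [-0.5, -0.2, 0.2]
width: 0.0601
grip_force: 0.0
```

>>> send_rows:
  hand: 0.005
  rows:
    - [[0, 0, 0, 0, 0, 0], [0, 0, 0, 0, 0, 0], [0, 0, 0, 0, 0, 0], [0, 0, 0, 0, 0, 0], [0, 0, 0, 0, 0, 0]]

```text
time_s: 47.45
position: [0.651, -0.2396, 0.2301]
tool_rot: [2.541, 1.845, 0.001]
ft_force: [-0.3, 0.6, 6.5]
width: 0.0097
grip_force: 58.7
```

```bash
python3 - <<'E'
from h import *
pose()
p=np.array(robot.observe()["position"])+[0,0,0]
a=np.radians(-18.1);ux=np.array([np.cos(a),np.sin(a),0]);o=np.array([.514,-.1946,0])
jx=(p-o)@ux; print("jig x",jx, "theta", np.arccos((.095-jx)/.193))
def H(t): return ux*(-.193*np.cos(t))+[0,0,.193*np.sin(t)]
t0=np.arccos((.095-jx)/.193)
for t in np.r_[np.arange(t0,0.25,-.2),.25,.15,.1,.05,0]: print(round(t,3),(H(t)-H(t0)).round(4))
E
```

```text
t 47.45 p [ 651.  -239.6  230.1] yaxis deg -18.0 z [ 0.002 -0.001 -1.   ] w 9.7 j [-0.54  0.4   0.44  1.61  0.    1.35]
jig x 0.14417072952448173 theta 1.8284068143733505
1.828 [0. 0. 0.]
1.628 [-0.0362  0.0118  0.006 ]
1.428 [-0.0728  0.0238  0.0044]
1.228 [-0.1083  0.0354 -0.0048]
1.028 [-0.1414  0.0462 -0.0213]
0.828 [-0.1708  0.0558 -0.0444]
0.628 [-0.1951  0.0638 -0.0732]
0.428 [-0.2136  0.0698 -0.1065]
0.25 [-0.2245  0.0734 -0.1389]
0.15 [-0.2281  0.0746 -0.1578]
0.1 [-0.2293  0.0749 -0.1674]
0.05 [-0.23    0.0752 -0.177 ]
0.0 [-0.2302  0.0752 -0.1866]
```

>>> send_rows:
  rows:
    - [[-0.018, 0.0059, 0.0036, 0, 0, 0], [-0.0362, 0.0118, 0.006, 0, 0, 0], [-0.0545, 0.0178, 0.006, 0, 0, 0], [-0.0728, 0.0238, 0.0044, 0, 0, 0], [-0.0907, 0.0297, 0.0003, 0, 0, 0]]

```text
time_s: 48.08
position: [0.5607, -0.21, 0.231]
tool_rot: [2.539, 1.843, 0.004]
ft_force: [3.5, -0.9, 7.1]
width: 0.0098
grip_force: 63.1
```

```bash
cat > arc.py <<'E'
from h import *
pose(); o=robot.observe(); print("F",np.round(o["ft_force"],1))
a=np.radians(-18.1);ux=np.array([np.cos(a),np.sin(a),0]);uy=np.array([-np.sin(a),np.cos(a),0]);og=np.array([.514,-.1946,0])
p=np.array(o["position"]); d=p-og; print("jig",(d@ux).round(4),(d@uy).round(4),p[2].round(4))
rel=np.array([.095-d@ux,0,p[2]+.0171-.0605])   # bar height minus TCP at grasp: 0.2472-0.2301
print("theta",np.arctan2(rel[2],rel[0]).round(3),"r",np.hypot(rel[0],rel[2]).round(4))
t0=np.arctan2(rel[2],rel[0])
E
python3 arc.py
```

```text
t 48.08 p [ 560.7 -210.   231. ] yaxis deg -18.0 z [ 0.004 -0.002 -1.   ] w 9.8 j [-0.58  0.09  0.09  1.56  0.    1.31]
F [ 3.5 -0.9  7.1]
jig 0.0492 -0.0001 0.231
theta 1.331 r 0.1931
```

>>> send_rows:
  rows:
    - [[-0.0176, 0.0057, -0.0051, 0, 0, 0], [-0.0347, 0.0113, -0.0126, 0, 0, 0], [-0.0507, 0.0165, -0.0216, 0, 0, 0], [-0.066, 0.0215, -0.0325, 0, 0, 0], [-0.0801, 0.0261, -0.0447, 0, 0, 0]]

```text
time_s: 48.7
position: [0.4803, -0.1836, 0.1849]
tool_rot: [2.54, 1.845, 0.003]
ft_force: [6.6, 0.1, -0.1]
width: 0.0099
grip_force: 63.3
```

```bash
python3 arc.py; python3 - <<'E'
import numpy as np
a=np.radians(-18.1);ux=np.array([np.cos(a),np.sin(a),0])
H=lambda t: ux*(-.193*np.cos(t))+[0,0,.193*np.sin(t)]
for t0,l in((.828,(.728,.628,.528,.428,.328)),(.328,(.27,.22,.17,.12,.08)),(.08,(.06,.04,.02,0))):
    for t in l: print(t0,t,(H(t)-H(t0)).round(4))
E
```

```text
t 48.7 p [ 480.3 -183.6  184.9] yaxis deg -18.0 z [ 0.003 -0.001 -1.   ] w 9.9 j [-0.62 -0.17 -0.25  1.48  0.    1.26]
F [ 6.6  0.1 -0.1]
jig -0.0354 -0.0 0.1849
theta 0.826 r 0.1925
0.828 0.728 [-0.0129  0.0042 -0.0137]
0.828 0.628 [-0.0244  0.008  -0.0288]
0.828 0.528 [-0.0344  0.0112 -0.0449]
0.828 0.428 [-0.0428  0.014  -0.0621]
0.828 0.328 [-0.0496  0.0162 -0.08  ]
0.328 0.27 [-0.0031  0.001  -0.0107]
0.328 0.22 [-0.0054  0.0018 -0.0201]
0.328 0.17 [-0.0071  0.0023 -0.0295]
0.328 0.12 [-0.0085  0.0028 -0.0391]
0.328 0.08 [-0.0092  0.003  -0.0468]
0.08 0.06 [-0.0003  0.0001 -0.0039]
0.08 0.04 [-0.0004  0.0001 -0.0077]
0.08 0.02 [-0.0006  0.0002 -0.0116]
0.08 0 [-0.0006  0.0002 -0.0154]
```

>>> send_rows:
  rows:
    - [[-0.0129, 0.0042, -0.0137, 0, 0, 0], [-0.0244, 0.008, -0.0288, 0, 0, 0], [-0.0344, 0.0112, -0.0449, 0, 0, 0], [-0.0428, 0.014, -0.0621, 0, 0, 0], [-0.0496, 0.0162, -0.08, 0, 0, 0]]

```text
time_s: 49.32
position: [0.4311, -0.1676, 0.105]
tool_rot: [2.54, 1.844, 0.003]
ft_force: [8.6, -0.3, 0.1]
width: 0.0098
grip_force: 64.6
```

```bash
python3 arc.py
```

```text
t 49.33 p [ 431.1 -167.6  105. ] yaxis deg -18.0 z [ 0.003 -0.001 -1.   ] w 9.8 j [-0.66 -0.32 -0.53  1.36  0.    1.23]
F [ 8.6 -0.3  0.1]
jig -0.0872 -0.0001 0.105
theta 0.326 r 0.1923
```

>>> send_rows:
  rows:
    - [[-0.0029, 0.001, -0.0107, 0, 0, 0], [-0.005, 0.0017, -0.0201, 0, 0, 0], [-0.0066, 0.0021, -0.0295, 0, 0, 0], [-0.008, 0.0026, -0.0391, 0, 0, 0], [-0.0087, 0.0028, -0.0468, 0, 0, 0]]

```text
time_s: 49.95
position: [0.4218, -0.1645, 0.0573]
tool_rot: [2.542, 1.846, 0.001]
ft_force: [6.0, 2.9, 3.7]
width: 0.0097
grip_force: 66.9
```

```bash
python3 arc.py
```

```text
t 49.95 p [ 421.8 -164.5   57.3] yaxis deg -18.0 z [ 0.001  0.    -1.   ] w 9.7 j [-0.66 -0.32 -0.62  1.27  0.    1.22]
F [6.  2.9 3.7]
jig -0.097 -0.0001 0.0573
theta 0.072 r 0.1925
```

>>> send_rows:
  rows:
    - [[-0.0003, 0.0001, -0.003, 0, 0, 0], [-0.0004, 0.0001, -0.006, 0, 0, 0], [-0.0005, 0.0001, -0.009, 0, 0, 0], [-0.0005, 0.0001, -0.012, 0, 0, 0], [-0.0005, 0.0001, -0.012, 0, 0, 0]]

```text
time_s: 50.58
position: [0.421, -0.1643, 0.0451]
tool_rot: [-2.542, -1.846, -0.001]
ft_force: [7.6, 1.2, -1.6]
width: 0.0094
grip_force: 67.7
```

>>> send_rows:
  rows:
    - [[0, 0, -0.0005, 0, 0, 0], [0, 0, -0.001, 0, 0, 0], [0, 0, -0.0015, 0, 0, 0], [0, 0, -0.0015, 0, 0, 0], [0, 0, -0.0015, 0, 0, 0]]

```text
time_s: 51.2
position: [0.421, -0.1643, 0.0438]
tool_rot: [-2.542, -1.846, -0.001]
ft_force: [6.9, 2.3, 0.5]
width: 0.0097
grip_force: 67.8
```

```bash
python3 arc.py
```

```text
t 51.2 p [ 421.  -164.3   43.8] yaxis deg -18.0 z [ 0.  0. -1.] w 9.7 j [-0.66 -0.31 -0.63  1.25  0.    1.22]
F [6.9 2.3 0.5]
jig -0.0978 -0.0001 0.0438
theta 0.002 r 0.1928
```

>>> send_rows:
  rows:
    - [[0, 0, -0.0005, 0, 0, 0], [0, 0, -0.001, 0, 0, 0], [0, 0, -0.001, 0, 0, 0], [0, 0, -0.001, 0, 0, 0], [0, 0, -0.001, 0, 0, 0]]

```text
time_s: 51.82
position: [0.421, -0.1643, 0.0428]
tool_rot: [-2.542, -1.846, -0.001]
ft_force: [5.8, 1.8, 2.2]
width: 0.01
grip_force: 67.8
```

>>> send_rows:
  rows:
    - [[0, 0, -0.0005, 0, 0, 0], [0, 0, -0.001, 0, 0, 0], [0, 0, -0.001, 0, 0, 0], [0, 0, -0.001, 0, 0, 0], [0, 0, -0.001, 0, 0, 0]]

```text
time_s: 52.45
position: [0.421, -0.1643, 0.0418]
tool_rot: [-2.542, -1.846, -0.001]
ft_force: [6.3, 2.5, 0.9]
width: 0.0099
grip_force: 67.9
```

>>> send_rows:
  rows:
    - [[0, 0, -0.0005, 0, 0, 0], [0, 0, -0.001, 0, 0, 0], [0, 0, -0.001, 0, 0, 0], [0, 0, -0.001, 0, 0, 0], [0, 0, -0.001, 0, 0, 0]]

```text
time_s: 53.08
position: [0.421, -0.1643, 0.0408]
tool_rot: [-2.542, -1.846, -0.001]
ft_force: [5.8, 2.7, 1.9]
width: 0.0094
grip_force: 67.9
```

>>> send_rows:
  rows:
    - [[0, 0, -0.0005, 0, 0, 0], [0, 0, -0.001, 0, 0, 0], [0, 0, -0.001, 0, 0, 0], [0, 0, -0.001, 0, 0, 0], [0, 0, -0.001, 0, 0, 0]]

```text
time_s: 53.7
position: [0.421, -0.1643, 0.0402]
tool_rot: [-2.542, -1.846, -0.001]
ft_force: [3.1, 3.9, 5.8]
width: 0.0099
grip_force: 68.4
```

>>> send_rows:
  rows:
    - [[0, 0, -0.0005, 0, 0, 0], [0, 0, -0.001, 0, 0, 0], [0, 0, -0.001, 0, 0, 0], [0, 0, -0.001, 0, 0, 0], [0, 0, -0.001, 0, 0, 0]]

```text
time_s: 54.32
position: [0.4211, -0.1644, 0.0401]
tool_rot: [2.542, 1.846, 0.0]
ft_force: [-0.1, 5.9, 14.8]
width: 0.0101
grip_force: 69.5
```

>>> send_rows:
  rows:
    - [[0, 0, -0.0005, 0, 0, 0], [0, 0, -0.001, 0, 0, 0], [0, 0, -0.001, 0, 0, 0], [0, 0, -0.001, 0, 0, 0], [0, 0, -0.001, 0, 0, 0]]

```text
time_s: 54.95
position: [0.4211, -0.1644, 0.04]
tool_rot: [2.542, 1.846, 0.0]
ft_force: [-5.0, 8.3, 24.5]
width: 0.0097
grip_force: 70.5
```

>>> send_rows:
  rows:
    - [[0, 0, 0.002, 0, 0, 0], [0, 0, 0.002, 0, 0, 0], [0, 0, 0.002, 0, 0, 0], [0, 0, 0.002, 0, 0, 0], [0, 0, 0.002, 0, 0, 0]]

```text
time_s: 55.58
position: [0.4211, -0.1643, 0.0402]
tool_rot: [-2.542, -1.846, -0.001]
ft_force: [4.8, 3.8, 5.3]
width: 0.01
grip_force: 68.2
```

>>> send_rows:
  hand: 0.04
  rows:
    - [[0, 0, 0, 0, 0, 0], [0, 0, 0, 0, 0, 0], [0, 0, 0, 0, 0, 0], [0, 0, 0.03, 0, 0, 0], [0, 0, 0.05, 0, 0, 0]]

```text
time_s: 56.2
position: [0.4208, -0.1646, 0.091]
tool_rot: [2.542, 1.845, -0.0]
ft_force: [-0.4, 0.2, -0.5]
width: 0.0399
grip_force: 0.0
```

>>> send_rows:
  hand: 0.0
  rows:
    - [[0, 0, 0, 0, 0, 0], [0, 0, 0, 0, 0, 0], [0, 0, 0, 0, 0, 0], [0, 0, -0.01, 0, 0, 0], [0, 0, -0.0185, 0, 0, 0]]

```text
time_s: 56.82
position: [0.4206, -0.1642, 0.0705]
tool_rot: [-2.542, -1.845, 0.0]
ft_force: [-0.2, -0.4, 0.9]
width: 0.0001
grip_force: 0.0
```

```bash
python3 arc.py
```

```text
t 56.83 p [ 420.6 -164.2   70.5] yaxis deg -18.0 z [-0.001  0.001 -1.   ] w 0.1 j [-0.66 -0.33 -0.6   1.3  -0.    1.22]
F [-0.2 -0.4  0.9]
jig -0.0982 -0.0001 0.0705
theta 0.139 r 0.1951
```

>>> send_rows:
  rows:
    - [[0, 0, -0.001, 0, 0, 0], [0, 0, -0.002, 0, 0, 0], [0, 0, -0.002, 0, 0, 0], [0, 0, -0.002, 0, 0, 0], [0, 0, -0.002, 0, 0, 0]]

```text
time_s: 57.45
position: [0.4211, -0.1646, 0.0699]
tool_rot: [2.542, 1.845, 0.0]
ft_force: [0.6, 0.7, 0.5]
width: -0.0004
grip_force: 0.0
```

>>> send_rows:
  rows:
    - [[0, 0, -0.001, 0, 0, 0], [0, 0, -0.001, 0, 0, 0], [0, 0, -0.001, 0, 0, 0], [0, 0, -0.001, 0, 0, 0], [0, 0, -0.001, 0, 0, 0]]

```text
time_s: 58.08
position: [0.421, -0.1645, 0.0687]
tool_rot: [2.542, 1.846, 0.0]
ft_force: [0.1, -0.1, -0.7]
width: 0.0
grip_force: 0.0
```

>>> send_rows:
  rows:
    - [[0, 0, -0.001, 0, 0, 0], [0, 0, -0.001, 0, 0, 0], [0, 0, -0.001, 0, 0, 0], [0, 0, -0.001, 0, 0, 0], [0, 0, -0.001, 0, 0, 0]]

```text
time_s: 58.7
position: [0.421, -0.1645, 0.0677]
tool_rot: [2.542, 1.846, 0.0]
ft_force: [-0.2, -0.5, 0.6]
width: 0.0
grip_force: 0.0
```

>>> send_rows:
  rows:
    - [[0, 0, -0.001, 0, 0, 0], [0, 0, -0.001, 0, 0, 0], [0, 0, -0.001, 0, 0, 0], [0, 0, -0.001, 0, 0, 0], [0, 0, -0.001, 0, 0, 0]]

```text
time_s: 59.32
position: [0.421, -0.1645, 0.0667]
tool_rot: [2.542, 1.846, 0.0]
ft_force: [-0.3, 0.5, -0.0]
width: 0.0001
grip_force: 0.0
```

>>> send_rows:
  rows:
    - [[0, 0, -0.001, 0, 0, 0], [0, 0, -0.001, 0, 0, 0], [0, 0, -0.001, 0, 0, 0], [0, 0, -0.001, 0, 0, 0], [0, 0, -0.001, 0, 0, 0]]

```text
time_s: 59.95
position: [0.421, -0.1645, 0.0663]
tool_rot: [2.542, 1.846, 0.0]
ft_force: [-3.0, 1.9, 7.4]
width: -0.0
grip_force: 3.2
```

>>> send_rows:
  rows:
    - [[0, 0, 0.03, 0, 0, 0], [0, 0, 0.08, 0, 0, 0], [0, 0, 0.12, 0, 0, 0], [0, 0, 0.12, 0, 0, 0], [0, 0, 0.12, 0, 0, 0]]

```text
time_s: 60.58
position: [0.4208, -0.1644, 0.1851]
tool_rot: [-2.542, -1.845, 0.0]
ft_force: [-0.7, 0.5, 0.1]
width: -0.0
grip_force: 0.0
```

```bash
python3 - <<'E'
from h import *
pose(); print(robot.finish_job())
E
```

```text
t 60.58 p [ 420.8 -164.4  185.1] yaxis deg -18.0 z [-0.  0. -1.] w -0.0 j [-0.66 -0.36 -0.42  1.52  0.    1.22]
the job is handed in; nothing more can be done
None
```

The job is handed in at about 61 s, no verdict shown: 20 mm tube packed 16+8 in seat0, 16 mm tube packed 16+12 in seat1 (no 24 mm tube was there), and the clamp plate is down on its stop, confirmed by touching the handle bar at its closed height.

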